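# Pack the bracket tray, latch its sprung bar and scan it in

### The arm

A 6-joint arm with a two-finger parallel gripper is mounted at the origin on the work surface. World frame = base frame: x ahead of the robot, y to its left, z up, the work surface at z = 0. Lengths are in m, angles in rad, forces in N, time in s.
With the tool pointing down it reaches from about 0.375 to 0.9 m from the base axis. Payload 3.1 kg.
Tool frame: the origin (TCP) lies where the fingers leave the gripper's body, on its centre line; the fingertips stand 73 mm ahead of it and the grasp point (between the pads) lies 54 mm ahead of it; z points along the fingers, y is the line along which they close (so a half turn about z gives the same grasp; the last joint's range is limited). The gripper opens to 85 mm and grips with 20 to 120 N. Pads are 22 mm wide; open, the fingers measure 114 mm over their backs; the gripper's body (76 mm by 85 mm) begins 54 mm behind the grasp point. The pads swing forward as they close: fully open they stand 13 mm farther back than shut.
Start: joints at [1.101, 0.527, 1.433, -0, 1.181, -0.178], TCP at [0.179, 0.599, 0.304] pointing down, gripper open.
Joint ranges: [-3.08, 3.08], [-0.75, 2.2], [0.22, 2.44], [-1.43, 4.57], [0, 2.65], [-2.85, 2.85]. Speed limits (rad/s): [2.79, 2.79, 3.14, 3.14, 3.14, 3.14].

### API

Orientations are given as a unit quaternion [x, y, z, w].
In Python, from station import manip gives the robot as it stands.
- The arm moves only by the shell command python3 -m crank 'ROWS' [FORCE]. ROWS is JSON, a list of rows, each an object with "dp": the shift along the tool's x, y, z normalised to -1 to 1, where 1 is 50 cm, a list of three; "delta_rot": the turn, a rotation vector about the tool's x, y, z normalised to -1 to 1, where 1 is 2 pi rad, a list of three; "fingers": the opening, from -1 (shut) to 1 (fully open). A call has 1 to 12 rows; each row shifts and turns the commanded pose from where the row before left it, along the tool's axes as they then stand; what a row does not reach is not made up. A row lasts 1/12 s, in which the tool goes at most 41.7 mm and 7.16 degrees, less where a joint would pass 70% of its speed; a pose out of reach is approached as far as the arm can. A call with a number of a shift or a turn outside -1 to 1 is refused whole. A call with a gripper value outside its range is refused whole. The fingers move at their own pace and stop on an object; FORCE is the grip in N (left out, the last holds). Time passes only in rows, so rows that do not move let the fingers close. It gives the time, the measured TCP pose, the force, the opening and the grip force at its end, in the units of the state.
- manip.sense(): the state, without advancing time (a new reading comes with each control period).
- manip.snapshot(name): name is "scene" or "top" or "wrist"; returns (picture, depth): 400x640x3 uint8, red, green, blue; 400x640 float32, m along the optical axis (not along the pixel's ray), 0 where there is no reading.
- manip.camera_model(name): a dict with "fx", "fy", "cx", "cy" (pixels), "origin" and "attitude" of the camera in the world. Camera axes: x right, y up, looking along -z (the intrinsics and any distortion apply to the point x, -y, -z); pixel columns grow to the right and rows downward; lengths in m; the calibration is good to about 2 mm. A picture is of the moment at which its call begins: read the wrist's pose just before it. camera_model takes no time and is no camera call; for the wrist camera it gives the pose at the moment of the call.
- manip.sign_off(): hands the job in; it is judged then, once.
The state is a dict: "t": time; "q": joint angles; "qd": joint speeds; "tau": joint torques, N m; "tcp_pos": TCP position; "tool_rot": TCP orientation; "force": force on the tool from outside, world axes, zero at the start; "ft_torque": the same for the moment, N m; "finger_gap": opening from 0.0 (shut) to 1.0 (fully open); "gripper_force": force on a finger pad.
Only numpy, scipy, OpenCV 4.12 (cv2) and the standard library are available. Lean on these libraries where they do the work, as an engineer would, in place of code of your own. Each camera call takes 0.05 s, during which the arm holds its last target. There are 200 camera calls.

### The job

Lay every engine bracket on the bench flat in a tray compartment of its own that fits it, long ones in the long compartments and short wide ones in the short wide ones. Then swing the sprung hold-down bar down against its spring, hold it down while you slide it sideways right under the keeper hook, and let go so that it stays latched. Last, take the scanner from its rest, point it squarely at the middle of the tray's barcode tag from about 10 cm away, hold it steady there for two seconds, and lay it back on its rest facing as before; leave the spray can, the grease jar and the flywheel alone.

Things in the scene. Friction and masses are not known exactly. Their poses are not given: they have to be found in the camera images.
- longA_c (a point): long engine bracket, dark steel: flat foot 82 x 38 x 6 mm with an upright lug in its middle, 30 mm long (along the foot's length), 12 mm thick (across it), its top 50 mm above the foot's underside; about 0.12 kg. The point is on the lug's axis, 25 mm above the underside; x along the foot's length, z up out of the foot. The two ends are alike. It may be absent. It starts flat on the bench, lug up.
- longB_c (a point): long engine bracket, dark steel: flat foot 82 x 38 x 6 mm with an upright lug in its middle, 30 mm long (along the foot's length), 12 mm thick (across it), its top 50 mm above the foot's underside; about 0.12 kg. The point is on the lug's axis, 25 mm above the underside; x along the foot's length, z up out of the foot. The two ends are alike. It may be absent. It starts flat on the bench, lug up.
- longC_c (a point): long engine bracket, dark steel: flat foot 82 x 38 x 6 mm with an upright lug in its middle, 30 mm long (along the foot's length), 12 mm thick (across it), its top 50 mm above the foot's underside; about 0.12 kg. The point is on the lug's axis, 25 mm above the underside; x along the foot's length, z up out of the foot. The two ends are alike. It may be absent. It starts flat on the bench, lug up.
- shortA_c (a point): short wide engine bracket, steel: flat foot 62 (x) x 50 (y) x 6 mm with an upright lug in its middle, 12 mm thick along x, 30 mm wide along y, its top 50 mm above the foot's underside; about 0.12 kg. The point is on the lug's axis, 25 mm above the underside; x along the 62 mm side, z up out of the foot. The two ends are alike. It may be absent. It starts flat on the bench, lug up.
- shortB_c (a point): short wide engine bracket, steel: flat foot 62 (x) x 50 (y) x 6 mm with an upright lug in its middle, 12 mm thick along x, 30 mm wide along y, its top 50 mm above the foot's underside; about 0.12 kg. The point is on the lug's axis, 25 mm above the underside; x along the 62 mm side, z up out of the foot. The two ends are alike. It may be absent. It starts flat on the bench, lug up.
- slotL0 (a point): long compartment of the tray (there are three side by side, 52 mm apart, in the row nearer the bar's hinge): inside 90 (x) x 48 (y) mm, floor 4 mm above the bench, walls 4 mm thick and 11 mm high above the floor. The point is at the middle of its floor; x along the compartment's length, z up. For these three, x points from the handle end of the tray to the hinge end and y is the direction in which the bar slides to latch.
- slotL1 (a point): long compartment of the tray (there are three side by side, 52 mm apart, in the row nearer the bar's hinge): inside 90 (x) x 48 (y) mm, floor 4 mm above the bench, walls 4 mm thick and 11 mm high above the floor. The point is at the middle of its floor; x along the compartment's length, z up. For these three, x points from the handle end of the tray to the hinge end and y is the direction in which the bar slides to latch.
- slotL2 (a point): long compartment of the tray (there are three side by side, 52 mm apart, in the row nearer the bar's hinge): inside 90 (x) x 48 (y) mm, floor 4 mm above the bench, walls 4 mm thick and 11 mm high above the floor. The point is at the middle of its floor; x along the compartment's length, z up. For these three, x points from the handle end of the tray to the hinge end and y is the direction in which the bar slides to latch.
- slotS0 (a point): short wide compartment of the tray (there are two side by side, 78 mm apart, in the row nearer the keeper): inside 74 (x) x 58 (y) mm, floor 4 mm above the bench, walls 4 mm thick and 11 mm high above the floor. The point is at the middle of its floor; x along the compartment's length, z up. Its x runs across the tray, parallel to the hinge axis (x = y of the long compartments).
- slotS1 (a point): short wide compartment of the tray (there are two side by side, 78 mm apart, in the row nearer the keeper): inside 74 (x) x 58 (y) mm, floor 4 mm above the bench, walls 4 mm thick and 11 mm high above the floor. The point is at the middle of its floor; x along the compartment's length, z up. Its x runs across the tray, parallel to the hinge axis (x = y of the long compartments).
- bar (a joint): angle of the sprung bar about its hinge, rad: 0 level over the tray; 1.65 standing open (stop); -0.02 lower stop. Its torsion spring pushes it open: 0.8 N m open, 1.6 N m level (3.5 to 7 N at the handle); let go unlatched it springs up. A 10 x 10 mm steel bar with two cross rods, level 6 mm above packed lugs. Latched, it leans up on the keeper's lip at about 0.055.
- bar_slide (a joint): how far the bar is slid along its hinge shaft, m, 0 to 0.036 (stops), towards +y of the long compartments; friction of 2 N keeps it where it is left. Below 0.015 the bar swings clear of the keeper's lip, above 0.026 it lies fully under it. To latch: swing the bar down to its lower stop with the slide below 0.015, hold it down, slide it to 0.036, let go.
- bar_handle (a point): middle of the bar's handle, a black rubber cylinder 34 mm long, 20 mm in diameter, parallel to the hinge axis, 234 mm from the hinge axis; the bar joins it at mid-length. It can be pinched on its two flat ends, where it turns between the fingers as the bar swings. Open it stands about 300 mm above the bench, level about 65 mm.
- bar_hinge (a point): the bar's hinge axis, 65 mm above the bench at the tray's far end; the point is where the bar meets it and slides with the bar. Its x points from the handle end of the tray to the hinge, y along the hinge axis in the latching direction. At angle a the handle is at (-234 cos a, 0, +234 sin a) mm from it in this frame.
- keeper (a point): keeper hook at the tray's handle end, fixed: a 12 mm wide post with a lip 8 mm thick reaching over the bar's path; its top is 88 mm above the bench. The point is under the middle of the lip, 74.5 mm above the bench: the bar's top face (5 mm above its axis) must be lower than this while it is slid under, 194 mm from the hinge axis and 40 mm nearer the hinge than the level handle.
- tag (a point): middle of the barcode tag, a 52 x 38 mm white card with black bars on a plate at the tray's side, leaning back 45 degrees; its middle is 32 mm above the bench. z is the card's outward normal (sideways and up at 45 degrees), x along the card's 52 mm side.
- scanner_c (a point): hand scanner, grey, 0.18 kg: a handle 140 mm long, 30 mm wide, 26 mm high with a black head 46 mm wide bent 45 degrees down at its front end. The point is at its balance point, in the middle of the handle's height and width, 55 mm behind the front end of the handle and 85 mm before its rear end; x towards the head, y across the handle, z up. The head reaches 26 mm below this point. Grip the handle across its width at this point.
- window (a point): middle of the scanner's window on the head; x is the reading beam, out of the window: forward and 45 degrees down from the handle; y across. Lies 89 mm ahead of and 15 mm below the handle's point.
- rest_c (a point): the scanner's rest, a fixed steel stand with two U-shaped saddles 10 mm thick, at -50 and +36 mm along x, that hold the handle's underside 30 mm above the bench between prongs 38 mm apart and 46 mm high (from the bench). The point is where the scanner's point is when it lies home; x towards the end where the head belongs. Free room between the saddles for the fingers.
- spray_can: spray can, 62 mm across, 190 mm tall, a bystander; origin at its underside
- grease_jar: amber grease jar, 72 mm across, 75 mm tall, a bystander; origin at its underside
- flywheel: dark steel flywheel lying flat, 110 mm across, 28 mm high, a bystander; origin at its underside
There are look-alikes about, which are no part of the job. What is shaped like the part that bears longB_c but green is not meant. What is shaped like the part that bears shortA_c but pink is not meant.

How it is judged:
By the outcome, as a careful person would: the job done as asked, in the order asked, and still so for the second after the job is handed in, with the robot touching nothing.
Of longA, longB, longC, shortA, shortB only 3 to 5 are there at a start; the rules pass over those that are not, and their reading is None.
At some moment in a run one of longA, longB, longC, shortA, shortB may be knocked a few centimetres aside while the robot is not near it.
Once in a run the grip may slacken for a moment while it holds something.
It also fails if it takes over 210 s, if anything falls off the work surface, if the arm or the gripper's body presses on something with over 40 N, if the wrist force passes 120 N, or if a joint passes its speed limit or range.

## Working session

There is one attempt and no reset: what is moved stays moved. The work goes in short steps, Python scripts to look and compute and a shell command to move; the robot and the scene stay as the last step left them, time stands still between calls to the robot, and variables do not carry over. Pictures are saved under pics/ and viewed, at most 14 in all, crops included, and the job is handed in when it is done.

```bash
ls; mkdir -p pics; cat > h.py <<'E'
import numpy as np, cv2, json
from station import manip
from scipy.spatial.transform import Rotation as R
def cam(n):
    m=manip.camera_model(n); a=np.array(m["attitude"],float)
    M=a if a.shape==(3,3) else R.from_quat(a).as_matrix()
    return m,np.array(m["origin"]),M
def ray(n,u,v,c=None):
    m,o,M=c or cam(n)
    d=M@np.array([(u-m["cx"])/m["fx"],-(v-m["cy"])/m["fy"],-1.0]); return o,d
def onz(n,u,v,z,c=None):
    o,d=ray(n,u,v,c); return o+d*(z-o[2])/d[2]
def cloud(n,depth,c=None):
    m,o,M=c or cam(n)
    v,u=np.mgrid[0:depth.shape[0],0:depth.shape[1]]
    p=np.stack([(u-m["cx"])/m["fx"]*depth,-(v-m["cy"])/m["fy"]*depth,-depth],-1)
    return p@M.T+o
def save(n,img): cv2.imwrite("pics/"+n,cv2.cvtColor(img,cv2.COLOR_RGB2BGR))
E
python3 - <<'E'
from h import *
print(manip.sense()); 
for n in("scene","top","wrist"):
    print(n,manip.camera_model(n))
    p,d=manip.snapshot(n); save(n+"0.png",p); np.save("pics/%s0.npy"%n,d)
    np.save("pics/%s0rgb.npy"%n,p); print((d>0).mean())
E
```

```text
pics
{'t': 0.0, 'q': array([ 1.10152404e+00,  5.28431937e-01,  1.43390760e+00, -2.30291551e-06,
        1.18140840e+00, -1.78497839e-01]), 'qd': array([ 0.00025804,  0.0009631 , -0.00130111, -0.00034899,  0.00063446,
       -0.00054521]), 'tau': array([ 7.66469766e-04, -4.42358816e+01, -1.78026563e+01, -1.56487649e-04,
        8.10240948e-03, -1.23237271e-06]), 'tcp_pos': array([0.17889469, 0.59825945, 0.3029528 ]), 'tool_rot': array([ 1.44875060e-01,  9.89449370e-01, -1.02195152e-03, -3.41952786e-04]), 'force': array([ 0.02290914, -0.12243113, -0.89104826]), 'ft_torque': array([-0.02290376,  0.000864  , -0.01022264]), 'gripper_force': 0.0, 'finger_gap': 1.002541468970695}
scene {'fx': 425.54149333883856, 'fy': 425.54149333883856, 'cx': 314.77127109267855, 'cy': 205.3990326537863, 'origin': array([ 1.21297602, -0.21044221,  0.88358533]), 'attitude': array([0.29299746, 0.18604062, 0.52657429, 0.7760547 ])}
0.99616796875
top {'fx': 480.39526076561503, 'fy': 480.39526076561503, 'cx': 315.21776349328576, 'cy': 202.5334955895583, 'origin': array([0.4239547 , 0.0510172 , 1.30689942]), 'attitude': array([-0.04345804,  0.04900202,  0.70688151, -0.70429307])}
0.99578125
wrist {'fx': 278.1122888689681, 'fy': 278.1122888689681, 'cx': 321.09039299969186, 'cy': 203.44188066235452, 'origin': array([0.11075167, 0.61841161, 0.373183  ]), 'attitude': array([-0.11361603, -0.08341858,  0.59139863,  0.79396499])}
0.99619921875
```

View pics/top0.png

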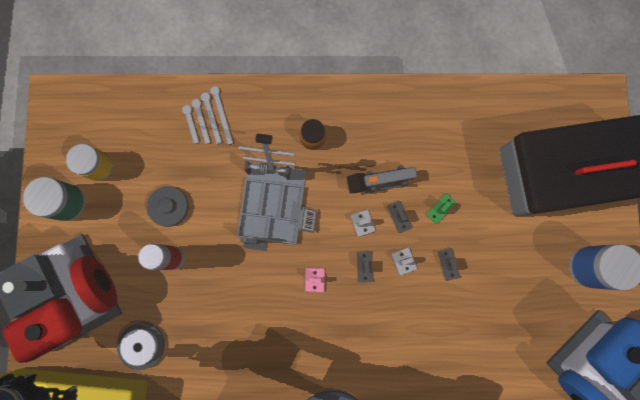

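View pics/scene0.png

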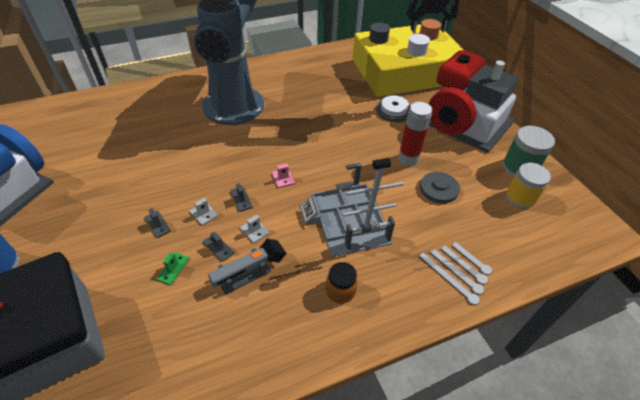

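The top view shows five brackets: dark ones at about (400,215), (365,266) and (449,263), grey ones at (362,222) and (403,261). It also shows the tray at (272,208) with its hinge at the top and the tag at (309,219). The scanner is at (390,180) with its head to the left. The scene view confirms the bar is open and the keeper is at the near side.

```bash
cat > seg.py <<'E'
from h import *
def parts(n,p,d,c,box):
    P=cloud(n,d,c); x0,x1,y0,y1=box
    hsv=cv2.cvtColor(p,cv2.COLOR_RGB2HSV)
    reg=(P[...,0]>x0)&(P[...,0]<x1)&(P[...,1]>y0)&(P[...,1]<y1)&(d>0)
    m=reg&(P[...,2]>0.003)&(P[...,2]<0.07)
    k,lab=cv2.connectedComponents(m.astype(np.uint8))
    out=[]
    for i in range(1,k):
        s=lab==i
        if s.sum()<40: continue
        q=P[s]; 
        hi=q[q[:,2]>0.042]; lo=q[q[:,2]<0.014]
        r=cv2.minAreaRect((lo[:,:2]*1000).astype(np.float32)) if len(lo)>5 else None
        rh=cv2.minAreaRect((hi[:,:2]*1000).astype(np.float32)) if len(hi)>4 else None
        f=lambda r:r and [np.round(r[0],1).tolist(),np.round(r[1],1).tolist(),round(r[2],1)]
        out.append((s.sum(),np.median(hsv[s],0).tolist(),round(float(np.percentile(q[:,2],98)),4),round(float(np.median(lo[:,2])),4) if len(lo) else None,'foot',f(r),'lug',f(rh)))
    return out
E
python3 - <<'E'
from seg import *
for n in("top","scene"):
    p=np.load(f"pics/{n}0rgb.npy");d=np.load(f"pics/{n}0.npy");c=cam(n)
    print(n)
    for o in parts(n,p,d,c,(0.2,0.8,-0.4,0.12)): print(o)
n="top";p=np.load(f"pics/{n}0rgb.npy")
save("crop1.png",cv2.resize(p[120:300,220:480],None,fx=3,fy=3,interpolation=cv2.INTER_CUBIC))
n="scene";p=np.load(f"pics/{n}0rgb.npy")
save("crop2.png",cv2.resize(p[140:310,180:440],None,fx=3,fy=3,interpolation=cv2.INTER_CUBIC))
P=cloud("top",np.load("pics/top0.npy"),cam("top"))
for uv in [(263,138),(255,243),(309,219),(272,208),(312,133),(355,183),(400,176)]: print(uv,P[uv[1],uv[0]].round(3))
E
```

```text
top
(np.int64(220), [13.0, 155.0, 89.0], 0.0676, 0.0087, 'foot', [[761.3, 39.1], [36.4, 84.0], 21.6], 'lug', [[764.6, 47.1], [41.4, 67.7], 1.1])
(np.int64(1222), [13.0, 28.0, 84.0], 0.0655, 0.0061, 'foot', [[656.1, -146.3], [59.6, 198.9], 5.3], 'lug', [[654.8, -137.8], [53.8, 183.9], 10.4])
(np.int64(1074), [110.0, 18.0, 115.0], 0.0497, 0.0055, 'foot', [[585.8, 77.8], [212.0, 84.3], 0.0], 'lug', [[598.1, 85.9], [162.7, 30.6], 14.8])
(np.int64(351), [62.0, 122.0, 127.0], 0.0519, 0.0061, 'foot', [[576.6, -302.7], [41.0, 94.7], 48.1], 'lug', [[578.2, -303.5], [13.0, 31.0], 45.5])
(np.int64(374), [10.0, 12.5, 79.0], 0.0521, 0.0062, 'foot', [[556.2, -188.9], [83.7, 44.5], 22.4], 'lug', [[557.6, -188.1], [29.3, 13.4], 24.6])
(np.int64(369), [150.0, 6.0, 149.0], 0.0513, 0.0059, 'foot', [[539.5, -88.8], [67.4, 50.7], 20.6], 'lug', [[539.7, -88.6], [11.8, 30.3], 18.8])
(np.int64(394), [150.0, 6.0, 147.0], 0.0516, 0.006, 'foot', [[436.4, -198.0], [70.3, 60.8], 14.7], 'lug', [[435.9, -198.2], [11.8, 29.6], 19.3])
(np.int64(393), [10.0, 17.0, 82.0], 0.0521, 0.0061, 'foot', [[427.8, -317.4], [84.
[... 1317 characters left out ...]
lug', [[559.1, -188.0], [30.8, 11.9], 21.6])
(np.int64(1872), [101.0, 28.0, 64.0], 0.0637, 0.0052, 'foot', [[670.8, -149.2], [30.8, 119.9], 9.9], 'lug', [[657.0, -138.7], [56.2, 181.5], 10.5])
(np.int64(509), [67.0, 171.0, 126.0], 0.0495, 0.0052, 'foot', [[580.6, -302.6], [39.9, 82.2], 45.5], 'lug', [[579.9, -303.6], [14.3, 30.7], 45.9])
(np.int64(159), [14.0, 185.0, 81.0], 0.0686, 0.01, 'foot', [[785.0, 14.2], [29.1, 4.2], 10.0], 'lug', [[778.2, 18.2], [43.6, 12.4], 3.2])
(263, 138) [0.695 0.154 0.306]
(255, 243) [0.482 0.194 0.088]
(309, 219) [0.547 0.057 0.035]
(272, 208) [0.581 0.158 0.006]
(312, 133) [0.771 0.049 0.076]
(355, 183) [ 0.64  -0.064  0.058]
(400, 176) [ 0.659 -0.184  0.056]
```

View pics/crop1.png

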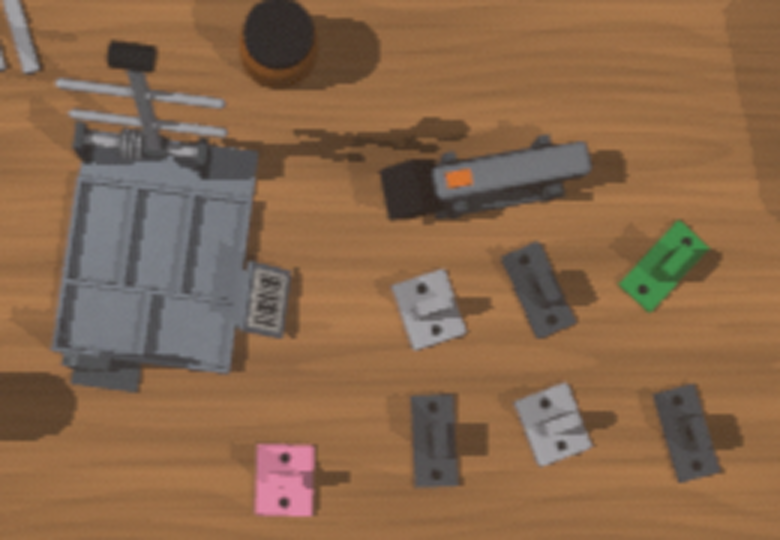

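View pics/crop2.png

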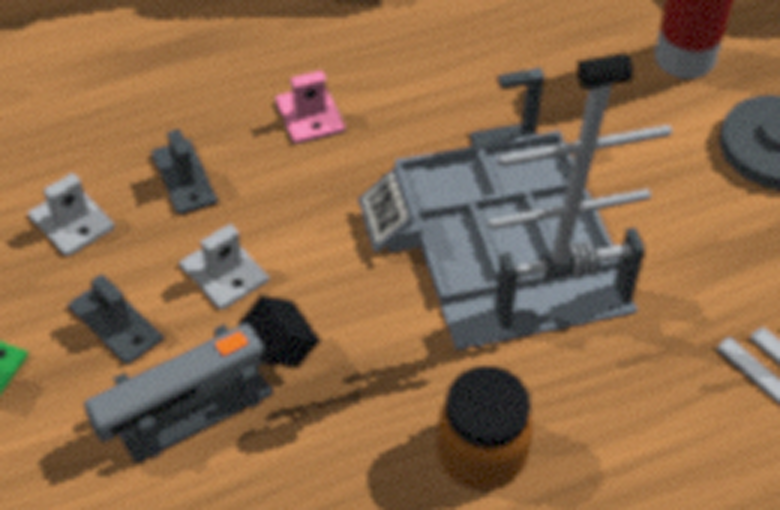

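Seen in the crops: the tray is yawed a few degrees, its keeper at lower left with the lip reaching towards the tray's right, and the bar is open. The two cameras agree on the bracket poses within 2 mm. Next I move the wrist over the tray to measure it more finely.

```bash
cat > plan.py <<'E'
from h import *
import sys
def plan(p,yang=None,Rt=None,grasp=False):
    """p target (TCP, or grasp point if grasp). prints dp total in present tool axes, then turn (rotvec/2pi), needing min rows"""
    s=manip.sense(); R0=R.from_quat(s["tool_rot"]); p=np.array(p,float)
    if Rt is None:
        a=np.radians(yang); y=np.array([np.cos(a),np.sin(a),0]); z=np.array([0,0,-1.]); M=np.stack([np.cross(y,z),y,z],1)
        Rts=[R.from_matrix(M),R.from_matrix(M*np.array([-1,-1,1]))]
        Rt=min(Rts,key=lambda r:(R0.inv()*r).magnitude())
    if grasp: p=p-0.054*Rt.as_matrix()[:,2]
    d0=R0.inv().apply(p-s["tcp_pos"])/0.5; rv=(R0.inv()*Rt).as_rotvec()/(2*np.pi)
    d1=Rt.inv().apply(p-s["tcp_pos"])/0.5
    print("t",round(s["t"],1),"tcp",s["tcp_pos"].round(4),"gap",round(s["finger_gap"],3),"F",s["force"].round(1),"target",p.round(4))
    print(" dp(now axes)",d0.round(4),"len",round(np.linalg.norm(d0),3),"| rot",rv.round(4),"| dp(after-turn axes)",d1.round(4))
if __name__=="__main__":
    a=eval(sys.argv[1]); plan(a[:3],a[3],grasp=len(a)>4)
E
python3 plan.py "(0.46,0.14,0.36,83)"; python3 - <<'E'
from h import *
m,o,M=cam("wrist"); s=manip.sense(); Rt=R.from_quat(s["tool_rot"])
print(Rt.inv().apply(o-s["tcp_pos"]), Rt.inv().apply(-M[:,2]), Rt.inv().apply(M[:,0]))
E
```

```text
t 0.1 tcp [0.179  0.5984 0.3031] gap 1.002 F [-1.  -0.2 -0.9] target [0.46 0.14 0.36]
 dp(now axes) [-0.8013 -0.7173 -0.1128] len 1.081 | rot [-0.0003 -0.0001 -0.0268] | dp(after-turn axes) [-0.6696 -0.8414 -0.1137]
[ 0.07111458 -0.00042182 -0.07014394] [-2.79427057e-01  9.09668412e-05  9.60166919e-01] [ 1.27587302e-04  9.99999990e-01 -5.76102915e-05]
```

```bash
python3 -m crank '[{"dp":[-0.055,-0.0434,-0.007],"delta_rot":[0,0,0],"fingers":-0.2},{"dp":[-0.055,-0.0434,-0.007],"delta_rot":[0,0,0],"fingers":-0.2},{"dp":[-0.055,-0.0434,-0.007],"delta_rot":[0,0,0],"fingers":-0.2},{"dp":[-0.055,-0.0434,-0.007],"delta_rot":[0,0,0],"fingers":-0.2},{"dp":[-0.055,-0.0434,-0.007],"delta_rot":[0,0,0],"fingers":-0.2},{"dp":[-0.055,-0.0434,-0.007],"delta_rot":[0,0,0],"fingers":-0.2},{"dp":[-0.055,-0.0434,-0.007],"delta_rot":[0,0,0],"fingers":-0.2},{"dp":[-0.055,-0.0434,-0.007],"delta_rot":[0,0,0],"fingers":-0.2}]'
python3 -m crank '[{"dp":[-0.055,-0.0434,-0.007],"delta_rot":[0,0,0],"fingers":-0.2},{"dp":[-0.055,-0.0434,-0.007],"delta_rot":[0,0,0],"fingers":-0.2},{"dp":[-0.055,-0.0434,-0.007],"delta_rot":[0,0,0],"fingers":-0.2},{"dp":[-0.055,-0.0434,-0.007],"delta_rot":[0,0,0],"fingers":-0.2},{"dp":[-0.055,-0.0434,-0.007],"delta_rot":[0,0,0],"fingers":-0.2},{"dp":[-0.055,-0.0434,-0.007],"delta_rot":[0,0,0],"fingers":-0.2},{"dp":[-0.055,-0.0434,-0.007],"delta_rot":[0,0,0],"fingers":-0.2},{"dp":[-0.055,-0.0434,-0.007],"delta_rot":[0,0,0],"fingers":-0.2},{"dp":[0,0,0],"delta_rot":[0,0,-0.0134],"fingers":-0.2},{"dp":[0,0,0],"delta_rot":[0,0,-0.0134],"fingers":-0.2},{"dp":[0,0,0],"delta_rot":[0,0,0],"fingers":-0.2},{"dp":[0,0,0],"delta_rot":[0,0,0],"fingers":-0.2}]'
cat > tray.py <<'E'
from h import *
c=cam("wrist"); p,d=manip.snapshot("wrist"); save("wtray.png",p); P=cloud("wrist",d,c)
np.savez("pics/wtray.npz",P=P,p=p)
print(manip.sense()["tcp_pos"],np.median(P[...,2][(P[...,0]<.45)&(P[...,0]>.4)&(P[...,1]>0)&(P[...,1]<.1)]))
reg=(P[...,0]>.45)&(P[...,0]<.72)&(P[...,1]>0.03)&(P[...,1]<.26)&(d>0)
fl=(reg&(P[...,2]>.001)&(P[...,2]<.0095)).astype(np.uint8)
fl=cv2.erode(fl,np.ones((3,3)))
k,lab,st,_=cv2.connectedComponentsWithStats(fl)
for i in range(1,k):
    if st[i,4]<300: continue
    q=P[lab==i]; r=cv2.minAreaRect((q[:,:2]*1000).astype(np.float32)); print(st[i,4],np.round(r[0],1),np.round(r[1],1),round(r[2],1),np.median(q[:,2]).round(4))
E
python3 tray.py
```

```text
t: 0.82
tcp_pos: [0.3406, 0.3678, 0.3319]
tool_rot: [0.145, 0.989, -0.0, -0.0]
force: [1.4, 0.5, -1.3]
finger_gap: 0.401
gripper_force: 0.0
t: 1.82
tcp_pos: [0.5009, 0.1398, 0.3596]
tool_rot: [0.062, 0.998, -0.0, -0.0]
force: [0.4, 0.5, -0.5]
finger_gap: 0.4
gripper_force: 0.0
[0.50080622 0.14009708 0.35967152] 0.0004605961474144493
481 [484.8 204.4] [56.3 24.5] 82.9 0.0042
1499 [523.3 129.8] [71.4 55. ] 81.8 0.0042
1338 [533.5 208.4] [71.3 53.4] 82.6 0.0042
1303 [599.8 106.1] [44.4 85.8] 82.9 0.0043
1242 [606.7 158.7] [44.7 86.5] 81.9 0.0042
932 [611.2 211.6] [44.6 79.6] 81.8 0.0043
949 [675. 121.] [100.4  36.2] 82.7 0.0043
```

View pics/wtray.png

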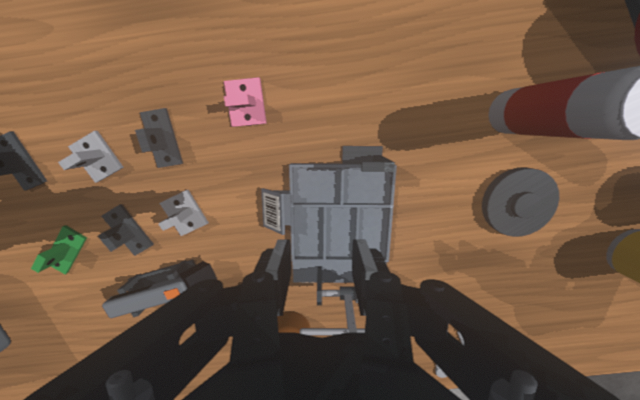

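The wrist view shows the empty tray at (290–395, 160–265), the tag at (272,210) and the keeper plate at (362,153). The floors fit the stated grid (52/78 mm pitches, floor at 4 mm) with tray yaw −7.5°. L0/L1/L2 come out at (599,107), (606,159) and (613,210); S0/S1 at (523,130) and (533.5,208).

```bash
python3 plan.py "(0.5402,-0.0884,0.15,19.5)"
```

```text
t 1.9 tcp [0.5008 0.1401 0.3597] gap 0.403 F [-0.2  0.4  1.5] target [ 0.5402 -0.0884  0.15  ]
 dp(now axes) [-0.1351 -0.4437  0.4193] len 0.625 | rot [-1.000e-04 -1.000e-04  1.761e-01] | dp(after-turn axes) [-0.4571 -0.0783  0.4193]
```

```bash
python3 -m crank '[{"dp":[-0.0169,-0.0555,0.0524],"delta_rot":[0,0,0],"fingers":-0.2},{"dp":[-0.0169,-0.0555,0.0524],"delta_rot":[0,0,0],"fingers":-0.2},{"dp":[-0.0169,-0.0555,0.0524],"delta_rot":[0,0,0],"fingers":-0.2},{"dp":[-0.0169,-0.0555,0.0524],"delta_rot":[0,0,0],"fingers":-0.2},{"dp":[-0.0169,-0.0555,0.0524],"delta_rot":[0,0,0],"fingers":-0.2},{"dp":[-0.0169,-0.0555,0.0524],"delta_rot":[0,0,0],"fingers":-0.2},{"dp":[-0.0169,-0.0555,0.0524],"delta_rot":[0,0,0],"fingers":-0.2},{"dp":[-0.0169,-0.0555,0.0524],"delta_rot":[0,0,0],"fingers":-0.2}]' 40 >/dev/null
python3 -m crank '[{"dp":[0,0,0],"delta_rot":[0,0,0.0196],"fingers":-0.2},{"dp":[0,0,0],"delta_rot":[0,0,0.0196],"fingers":-0.2},{"dp":[0,0,0],"delta_rot":[0,0,0.0196],"fingers":-0.2},{"dp":[0,0,0],"delta_rot":[0,0,0.0196],"fingers":-0.2},{"dp":[0,0,0],"delta_rot":[0,0,0.0196],"fingers":-0.2},{"dp":[0,0,0],"delta_rot":[0,0,0.0196],"fingers":-0.2},{"dp":[0,0,0],"delta_rot":[0,0,0.0196],"fingers":-0.2},{"dp":[0,0,0],"delta_rot":[0,0,0.0196],"fingers":-0.2},{"dp":[0,0,0],"delta_rot":[0,0,0.0196],"fingers":-0.2},{"dp":[0,0,0],"delta_rot":[0,0,0],"fingers":-0.2}]'
cat > see.py <<'E'
import sys
from seg import *
c=cam("wrist"); p,d=manip.snapshot("wrist"); 
if len(sys.argv)>2: save(sys.argv[2],p)
for o in parts("wrist",p,d,c,eval(sys.argv[1])): print(o)
E
python3 see.py "(0.37,0.62,-0.4,0)"; python3 plan.py "(0.5402,-0.0884,0.085,19.5)"
```

```text
t: 3.37
tcp_pos: [0.5413, -0.0879, 0.1504]
tool_rot: [0.578, 0.816, 0.0, 0.0]
force: [1.1, -0.2, -0.2]
finger_gap: 0.399
gripper_force: 0.0
(np.int64(5718), [10.0, 7.0, 78.0], 0.0509, 0.0062, 'foot', [[422.7, -90.9], [83.6, 38.5], 1.9], 'lug', [[422.9, -90.7], [31.3, 13.3], 2.5])
(np.int64(4745), [135.0, 6.0, 155.0], 0.0508, 0.0062, 'foot', [[541.1, -88.2], [62.4, 50.5], 18.1], 'lug', [[540.9, -88.3], [12.3, 31.0], 17.8])
(np.int64(198), [11.0, 85.0, 51.0], 0.0515, None, 'foot', None, 'lug', [[619.4, -58.0], [1.9, 12.3], 3.5])
(np.int64(3052), [135.0, 6.0, 139.0], 0.0506, 0.0062, 'foot', [[434.1, -189.6], [63.4, 33.4], 20.1], 'lug', [[435.2, -191.7], [13.2, 18.2], 21.4])
(np.int64(2446), [15.0, 12.0, 53.0], 0.032, 0.0062, 'foot', [[566.5, -183.9], [64.5, 40.1], 21.7], 'lug', None)
t 3.4 tcp [ 0.5413 -0.088   0.1504] gap 0.396 F [-0.3 -0.6 -0.1] target [ 0.5402 -0.0884  0.085 ]
 dp(now axes) [ 0.     -0.0023  0.1307] len 0.131 | rot [0.     0.     0.0003] | dp(after-turn axes) [ 0.     -0.0022  0.1307]
```

```bash
python3 -m crank '[{"dp":[0,0,0.045],"delta_rot":[0,0,0.004],"fingers":-0.2},{"dp":[0,0,0.045],"delta_rot":[0,0,0],"fingers":-0.2},{"dp":[0,0,0.041],"delta_rot":[0,0,0],"fingers":-0.2},{"dp":[0,0,0],"delta_rot":[0,0,0],"fingers":-1},{"dp":[0,0,0],"delta_rot":[0,0,0],"fingers":-1},{"dp":[0,0,0],"delta_rot":[0,0,0],"fingers":-1},{"dp":[0,0,0],"delta_rot":[0,0,0],"fingers":-1},{"dp":[0,0,0],"delta_rot":[0,0,0],"fingers":-1},{"dp":[0,0,0],"delta_rot":[0,0,0],"fingers":-1}]' 60
python3 -m crank '[{"dp":[0,0,-0.05],"delta_rot":[0,0,0],"fingers":-1},{"dp":[0,0,-0.06],"delta_rot":[0,0,0],"fingers":-1},{"dp":[0,0,-0.06],"delta_rot":[0,0,0],"fingers":-1},{"dp":[0,0,-0.06],"delta_rot":[0,0,0],"fingers":-1},{"dp":[0,0,0],"delta_rot":[0,0,0],"fingers":-1}]'
python3 plan.py "(0.5233,0.1304,0.2,82.5)"
```

```text
t: 4.17
tcp_pos: [0.5416, -0.0887, 0.0858]
tool_rot: [0.587, 0.809, 0.0, 0.001]
force: [0.5, -0.5, -1.9]
finger_gap: 0.132
gripper_force: 59.0
t: 4.58
tcp_pos: [0.544, -0.0895, 0.2058]
tool_rot: [0.587, 0.809, 0.002, 0.006]
force: [1.4, -0.8, -1.1]
finger_gap: 0.131
gripper_force: 59.4
t 4.6 tcp [ 0.544  -0.0895  0.2058] gap 0.131 F [ 1.4 -0.8 -1.1] target [0.5233 0.1304 0.2   ]
 dp(now axes) [0.4311 0.097  0.0092] len 0.442 | rot [ 0.0007  0.0019 -0.179 ] | dp(after-turn axes) [0.0985 0.4307 0.0116]
```

```bash
python3 -m crank '[{"dp":[0,0,0],"delta_rot":[0,0,-0.0198],"fingers":-1},{"dp":[0,0,0],"delta_rot":[0,0,-0.0198],"fingers":-1},{"dp":[0,0,0],"delta_rot":[0,0,-0.0198],"fingers":-1},{"dp":[0,0,0],"delta_rot":[0,0,-0.0198],"fingers":-1},{"dp":[0,0,0],"delta_rot":[0,0,-0.0198],"fingers":-1},{"dp":[0,0,0],"delta_rot":[0,0,-0.0198],"fingers":-1},{"dp":[0,0,0],"delta_rot":[0,0,-0.0198],"fingers":-1},{"dp":[0,0,0],"delta_rot":[0,0,-0.0198],"fingers":-1},{"dp":[0,0,0],"delta_rot":[0,0,-0.0198],"fingers":-1}]'
python3 -m crank '[{"dp":[0.0164,0.0715,0],"delta_rot":[0,0,0],"fingers":-1},{"dp":[0.0164,0.0715,0],"delta_rot":[0,0,0],"fingers":-1},{"dp":[0.0164,0.0715,0],"delta_rot":[0,0,0],"fingers":-1},{"dp":[0.0164,0.0715,0],"delta_rot":[0,0,0],"fingers":-1},{"dp":[0.0164,0.0715,0],"delta_rot":[0,0,0],"fingers":-1},{"dp":[0.0164,0.0715,0],"delta_rot":[0,0,0],"fingers":-1},{"dp":[0,0,0],"delta_rot":[0,0,0],"fingers":-1},{"dp":[0,0,0],"delta_rot":[0,0,0],"fingers":-1}]'
python3 plan.py "(0.5233,0.1304,0.09,82.5)"
```

```text
t: 5.33
tcp_pos: [0.5407, -0.0885, 0.1995]
tool_rot: [0.065, 0.998, 0.0, -0.0]
force: [-0.3, -0.2, -2.2]
finger_gap: 0.133
gripper_force: 59.2
t: 6.0
tcp_pos: [0.5206, 0.1325, 0.1996]
tool_rot: [0.066, 0.998, -0.0, -0.0]
force: [0.4, -0.1, -1.3]
finger_gap: 0.134
gripper_force: 59.3
t 6.0 tcp [0.5206 0.1325 0.1996] gap 0.134 F [ 0.4 -0.1 -1.3] target [0.5233 0.1304 0.09  ]
 dp(now axes) [-0.0061 -0.0034  0.2191] len 0.219 | rot [-0.     -0.0001 -0.0001] | dp(after-turn axes) [-0.006  -0.0035  0.2191]
```

```bash
python3 -m crank '[{"dp":[-0.006,-0.0034,0.05],"delta_rot":[0,0,0],"fingers":-1},{"dp":[0,0,0.06],"delta_rot":[0,0,0],"fingers":-1},{"dp":[0,0,0.05],"delta_rot":[0,0,0],"fingers":-1},{"dp":[0,0,0.035],"delta_rot":[0,0,0],"fingers":-1},{"dp":[0,0,0.0225],"delta_rot":[0,0,0],"fingers":-1},{"dp":[0,0,0],"delta_rot":[0,0,0],"fingers":-1},{"dp":[0,0,0],"delta_rot":[0,0,0],"fingers":-0.3},{"dp":[0,0,0],"delta_rot":[0,0,0],"fingers":-0.3},{"dp":[0,0,0],"delta_rot":[0,0,0],"fingers":-0.3}]'
python3 -m crank '[{"dp":[0,0,-0.06],"delta_rot":[0,0,0],"fingers":-0.2},{"dp":[0,0,-0.06],"delta_rot":[0,0,0],"fingers":-0.2},{"dp":[0,0,-0.06],"delta_rot":[0,0,0],"fingers":-0.2},{"dp":[0,0,-0.06],"delta_rot":[0,0,0],"fingers":-0.2},{"dp":[0,0,0],"delta_rot":[0,0,0],"fingers":-0.2},{"dp":[0,0,0],"delta_rot":[0,0,0],"fingers":-0.2}]'
python3 see.py "(0.37,0.65,-0.35,0.25)" w1.png; python3 plan.py "(0.4362,-0.198,0.15,18.5)"
```

```text
t: 6.75
tcp_pos: [0.5251, 0.1282, 0.0923]
tool_rot: [0.068, 0.998, 0.0, 0.001]
force: [1.6, -0.1, -0.4]
finger_gap: 0.351
gripper_force: 0.0
t: 7.25
tcp_pos: [0.5254, 0.1286, 0.214]
tool_rot: [0.068, 0.998, 0.0, 0.003]
force: [0.2, -0.6, -1.2]
finger_gap: 0.399
gripper_force: 0.0
(np.int64(3663), [170.0, 95.0, 198.0], 0.0511, 0.0062, 'foot', [[394.5, 43.3], [51.2, 50.4], 88.4], 'lug', [[388.7, 43.7], [31.0, 12.8], 87.0])
(np.int64(5062), [105.0, 7.0, 75.0], 0.0508, 0.0062, 'foot', [[422.7, -90.1], [82.3, 40.2], 1.9], 'lug', [[422.8, -90.2], [30.2, 14.9], 1.3])
(np.int64(22120), [109.0, 21.0, 120.0], 0.0535, 0.0045, 'foot', [[556.0, 142.6], [205.7, 184.1], 83.3], 'lug', [[511.9, 142.2], [42.5, 185.4], 22.6])
(np.int64(629), [120.0, 7.0, 143.0], 0.0074, 0.0059, 'foot', [[452.8, -174.0], [23.6, 47.3], 63.9], 'lug', None)
(np.int64(3535), [15.0, 13.0, 46.0], 0.0502, 0.0062, 'foot', [[558.6, -187.4], [82.1, 41.2], 23.2], 'lug', [[559.5, -187.0], [28.1, 15.7], 23.8])
(np.int64(3161), [17.0, 15.0, 57.0], 0.0565, 0.0064, 'foot', [[640.5, -154.0], [17.3, 121.7], 10.3], 'lug', [[639.1, -133.0], [22.1, 140.7], 10.3])
t 7.3 tcp [0.5244 0.1286 0.2124] gap 0.398 F [-0.7 -0.5  0.1] target [ 0.4362 -0.198   0.15  ]
 dp(now axes) [ 0.0865 -0.671   0.1243] len 0.688 | rot [0.0003 0.0003 0.177 ] | dp(after-turn axes) [-0.5634 -0.3745  0.1248]
```

View pics/w1.png

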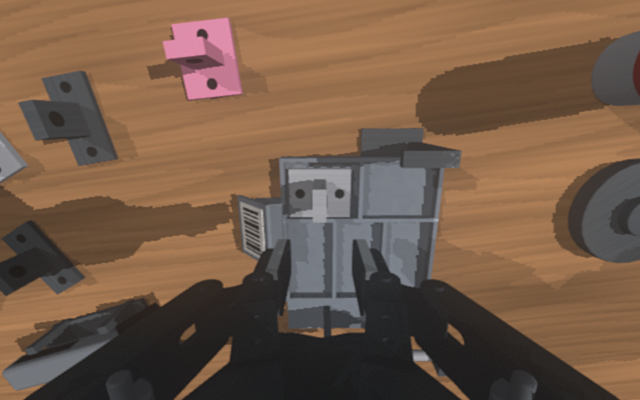

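The picture shows the grey bracket flat in compartment S0 at (320,195), with the keeper lip at (430,157). Next is the second short bracket.

```bash
python3 -m crank '[{"dp":[0.0094,-0.0746,0.0138],"delta_rot":[0,0,0],"fingers":-0.2},{"dp":[0.0094,-0.0746,0.0138],"delta_rot":[0,0,0],"fingers":-0.2},{"dp":[0.0094,-0.0746,0.0138],"delta_rot":[0,0,0],"fingers":-0.2},{"dp":[0.0094,-0.0746,0.0138],"delta_rot":[0,0,0],"fingers":-0.2},{"dp":[0.0094,-0.0746,0.0138],"delta_rot":[0,0,0],"fingers":-0.2},{"dp":[0.0094,-0.0746,0.0138],"delta_rot":[0,0,0],"fingers":-0.2},{"dp":[0.0094,-0.0746,0.0138],"delta_rot":[0,0,0],"fingers":-0.2},{"dp":[0.0094,-0.0746,0.0138],"delta_rot":[0,0,0],"fingers":-0.2},{"dp":[0.0094,-0.0746,0.0138],"delta_rot":[0,0,0],"fingers":-0.2}]' >/dev/null
python3 -m crank '[{"dp":[0,0,0],"delta_rot":[0,0,0.0197],"fingers":-0.2},{"dp":[0,0,0],"delta_rot":[0,0,0.0197],"fingers":-0.2},{"dp":[0,0,0],"delta_rot":[0,0,0.0197],"fingers":-0.2},{"dp":[0,0,0],"delta_rot":[0,0,0.0197],"fingers":-0.2},{"dp":[0,0,0],"delta_rot":[0,0,0.0197],"fingers":-0.2},{"dp":[0,0,0],"delta_rot":[0,0,0.0197],"fingers":-0.2},{"dp":[0,0,0],"delta_rot":[0,0,0.0197],"fingers":-0.2},{"dp":[0,0,0],"delta_rot":[0,0,0.0197],"fingers":-0.2},{"dp":[0,0,0],"delta_rot":[0,0,0.0197],"fingers":-0.2},{"dp":[0,0,0],"delta_rot":[0,0,0],"fingers":-0.2},{"dp":[0,0,0],"delta_rot":[0,0,0],"fingers":-0.2}]'
python3 see.py "(0.33,0.62,-0.42,0)"; python3 plan.py "(0.437,-0.198,0.085,18)"
```

```text
t: 8.97
tcp_pos: [0.4361, -0.1979, 0.1481]
tool_rot: [0.584, 0.812, 0.0, -0.001]
force: [0.0, 0.5, -0.0]
finger_gap: 0.4
gripper_force: 0.0
(np.int64(7025), [105.0, 6.0, 84.0], 0.051, 0.0062, 'foot', [[423.0, -90.9], [82.5, 38.4], 2.0], 'lug', [[422.9, -91.2], [30.1, 12.9], 2.5])
(np.int64(4815), [135.0, 6.0, 146.0], 0.0508, 0.0062, 'foot', [[437.1, -198.1], [62.1, 50.6], 20.3], 'lug', [[437.0, -198.0], [11.8, 30.9], 19.2])
(np.int64(5246), [10.0, 12.0, 76.0], 0.0507, 0.0062, 'foot', [[558.6, -188.1], [82.7, 39.1], 22.6], 'lug', [[558.6, -187.8], [31.3, 13.8], 21.3])
(np.int64(837), [15.0, 11.0, 52.0], 0.0129, 0.0062, 'foot', [[449.1, -304.6], [36.6, 24.2], 14.4], 'lug', None)
(np.int64(648), [66.0, 129.0, 91.0], 0.0452, 0.0064, 'foot', [[581.7, -310.0], [15.5, 76.4], 57.3], 'lug', [[576.6, -294.3], [3.7, 13.4], 48.9])
t 9.0 tcp [ 0.4363 -0.198   0.1483] gap 0.399 F [-0.7  0.2  0.7] target [ 0.437 -0.198  0.085]
 dp(now axes) [-0.0006  0.0015  0.1265] len 0.127 | rot [-0.0002 -0.0002  0.0015] | dp(after-turn axes) [-0.0004  0.0014  0.1265]
```

```bash
python3 -m crank '[{"dp":[0,0.0014,0.045],"delta_rot":[0,0,-0.003],"fingers":-0.2},{"dp":[0,0,0.045],"delta_rot":[0,0,0],"fingers":-0.2},{"dp":[0,0,0.0365],"delta_rot":[0,0,0],"fingers":-0.2},{"dp":[0,0,0],"delta_rot":[0,0,0],"fingers":-1},{"dp":[0,0,0],"delta_rot":[0,0,0],"fingers":-1},{"dp":[0,0,0],"delta_rot":[0,0,0],"fingers":-1},{"dp":[0,0,0],"delta_rot":[0,0,0],"fingers":-1},{"dp":[0,0,0],"delta_rot":[0,0,0],"fingers":-1},{"dp":[0,0,0],"delta_rot":[0,0,0],"fingers":-1}]' 60
python3 -m crank '[{"dp":[0,0,-0.05],"delta_rot":[0,0,0],"fingers":-1},{"dp":[0,0,-0.06],"delta_rot":[0,0,0],"fingers":-1},{"dp":[0,0,-0.06],"delta_rot":[0,0,0],"fingers":-1},{"dp":[0,0,-0.06],"delta_rot":[0,0,0],"fingers":-1},{"dp":[0,0,0],"delta_rot":[0,0,0],"fingers":-1}]' >/dev/null
python3 -m crank '[{"dp":[0,0,0],"delta_rot":[0,0,-0.0194],"fingers":-1},{"dp":[0,0,0],"delta_rot":[0,0,-0.0194],"fingers":-1},{"dp":[0,0,0],"delta_rot":[0,0,-0.0194],"fingers":-1},{"dp":[0,0,0],"delta_rot":[0,0,-0.0194],"fingers":-1},{"dp":[0,0,0],"delta_rot":[0,0,-0.0194],"fingers":-1},{"dp":[0,0,0],"delta_rot":[0,0,-0.0194],"fingers":-1},{"dp":[0,0,0],"delta_rot":[0,0,-0.0194],"fingers":-1},{"dp":[0,0,0],"delta_rot":[0,0,-0.0194],"fingers":-1},{"dp":[0,0,0],"delta_rot":[0,0,-0.0194],"fingers":-1}]'
python3 -m crank '[{"dp":[-0.0078,0.0754,0],"delta_rot":[0,0,0],"fingers":-1},{"dp":[-0.0078,0.0754,0],"delta_rot":[0,0,0],"fingers":-1},{"dp":[-0.0078,0.0754,0],"delta_rot":[0,0,0],"fingers":-1},{"dp":[-0.0078,0.0754,0],"delta_rot":[0,0,0],"fingers":-1},{"dp":[-0.0078,0.0754,0],"delta_rot":[0,0,0],"fingers":-1},{"dp":[-0.0078,0.0754,0],"delta_rot":[0,0,0],"fingers":-1},{"dp":[-0.0078,0.0754,0],"delta_rot":[0,0,0],"fingers":-1},{"dp":[-0.0078,0.0754,0],"delta_rot":[0,0,0],"fingers":-1},{"dp":[-0.0078,0.0754,0],"delta_rot":[0,0,0],"fingers":-1},{"dp":[-0.0078,0.0754,0],"delta_rot":[0,0,0],"fingers":-1},{"dp":[-0.0078,0.0754,0],"delta_rot":[0,0,0],"fingers":-1},{"dp":[0,0,0],"delta_rot":[0,0,0],"fingers":-1}]'
python3 -m crank '[{"dp":[0,0,0],"delta_rot":[0,0,0],"fingers":-1},{"dp":[0,0,0],"delta_rot":[0,0,0],"fingers":-1}]'
python3 plan.py "(0.5335,0.2078,0.09,82.5)"
```

```text
t: 9.77
tcp_pos: [0.4377, -0.1984, 0.0865]
tool_rot: [0.577, 0.816, -0.0, 0.001]
force: [-1.0, -0.2, -1.0]
finger_gap: 0.136
gripper_force: 59.0
t: 10.93
tcp_pos: [0.437, -0.1979, 0.2004]
tool_rot: [0.064, 0.998, 0.0, -0.0]
force: [0.5, -1.3, -1.5]
finger_gap: 0.136
gripper_force: 62.1
t: 11.93
tcp_pos: [0.5367, 0.2132, 0.2008]
tool_rot: [0.064, 0.998, 0.002, 0.002]
force: [0.6, -0.6, -1.3]
finger_gap: 0.133
gripper_force: 62.0
t: 12.1
tcp_pos: [0.5345, 0.2069, 0.2001]
tool_rot: [0.067, 0.998, -0.0, -0.001]
force: [-0.0, -0.5, -2.0]
finger_gap: 0.136
gripper_force: 62.0
t 12.1 tcp [0.5345 0.2069 0.2001] gap 0.136 F [-0.  -0.5 -2. ] target [0.5335 0.2078 0.09  ]
 dp(now axes) [0.0018 0.0018 0.2202] len 0.22 | rot [-0.0002 -0.0003 -0.0004] | dp(after-turn axes) [0.0022 0.0016 0.2202]
```

```bash
python3 -m crank '[{"dp":[0.0018,0.0018,0.05],"delta_rot":[0,0,0],"fingers":-1},{"dp":[0,0,0.06],"delta_rot":[0,0,0],"fingers":-1},{"dp":[0,0,0.05],"delta_rot":[0,0,0],"fingers":-1},{"dp":[0,0,0.035],"delta_rot":[0,0,0],"fingers":-1},{"dp":[0,0,0.0235],"delta_rot":[0,0,0],"fingers":-1},{"dp":[0,0,0],"delta_rot":[0,0,0],"fingers":-1},{"dp":[0,0,0],"delta_rot":[0,0,0],"fingers":-0.3},{"dp":[0,0,0],"delta_rot":[0,0,0],"fingers":-0.3},{"dp":[0,0,0],"delta_rot":[0,0,0],"fingers":-0.3}]'
python3 -m crank '[{"dp":[0,0,-0.06],"delta_rot":[0,0,0],"fingers":-0.2},{"dp":[0,0,-0.06],"delta_rot":[0,0,0],"fingers":-0.2},{"dp":[0,0,-0.06],"delta_rot":[0,0,0],"fingers":-0.2},{"dp":[0,0,-0.06],"delta_rot":[0,0,0],"fingers":-0.2},{"dp":[0,0,0],"delta_rot":[0,0,0],"fingers":-0.2},{"dp":[0,0,0],"delta_rot":[0,0,0],"fingers":-0.2},{"dp":[0,0,0],"delta_rot":[0,0,0],"fingers":-0.2}]'
python3 - <<'E'
from h import *
P,d=manip.snapshot("wrist"); P=cloud("wrist",d)
for c in ((.5233,.1304),(.5335,.2078)):
    m=(np.hypot(P[...,0]-c[0],P[...,1]-c[1])<.03)
    hi=P[m&(P[...,2]>.046)&(P[...,2]<.065)]; lo=P[m&(P[...,2]>.005)&(P[...,2]<.016)]
    print(hi.mean(0).round(4),np.median(lo[:,2]).round(4),np.percentile(hi[:,2],95).round(4))
E
python3 see.py "(0.37,0.5,-0.15,0)"; python3 plan.py "(0.4228,-0.091,0.15,92)"
```

```text
t: 12.85
tcp_pos: [0.5353, 0.2077, 0.0923]
tool_rot: [0.067, 0.998, 0.0, 0.001]
force: [0.1, 0.1, -0.1]
finger_gap: 0.352
gripper_force: 0.0
t: 13.43
tcp_pos: [0.5343, 0.208, 0.2118]
tool_rot: [0.067, 0.998, 0.0, 0.0]
force: [0.5, -1.0, 0.0]
finger_gap: 0.398
gripper_force: 0.0
[0.523  0.1281 0.0526] 0.0094 0.0543
[0.5326 0.2054 0.0532] 0.0094 0.0544
(np.int64(1591), [108.0, 10.0, 75.0], 0.0092, 0.0061, 'foot', [[433.4, -74.6], [33.4, 82.0], 65.9], 'lug', None)
t 13.5 tcp [0.5338 0.2079 0.2104] gap 0.402 F [-0.4  0.8 -0.6] target [ 0.4228 -0.091   0.15  ]
 dp(now axes) [ 0.1396 -0.622   0.1216] len 0.649 | rot [-0.0001 -0.0004 -0.0269] | dp(after-turn axes) [ 0.2427 -0.5896  0.1207]
```

```bash
python3 -m crank '[{"dp":[0.0155,-0.0691,0.0135],"delta_rot":[0,0,0],"fingers":-0.2},{"dp":[0.0155,-0.0691,0.0135],"delta_rot":[0,0,0],"fingers":-0.2},{"dp":[0.0155,-0.0691,0.0135],"delta_rot":[0,0,0],"fingers":-0.2},{"dp":[0.0155,-0.0691,0.0135],"delta_rot":[0,0,0],"fingers":-0.2},{"dp":[0.0155,-0.0691,0.0135],"delta_rot":[0,0,0],"fingers":-0.2},{"dp":[0.0155,-0.0691,0.0135],"delta_rot":[0,0,0],"fingers":-0.2},{"dp":[0.0155,-0.0691,0.0135],"delta_rot":[0,0,0],"fingers":-0.2},{"dp":[0.0155,-0.0691,0.0135],"delta_rot":[0,0,0],"fingers":-0.2},{"dp":[0.0155,-0.0691,0.0135],"delta_rot":[0,0,0],"fingers":-0.2},{"dp":[0,0,0],"delta_rot":[0,0,-0.0135],"fingers":-0.2},{"dp":[0,0,0],"delta_rot":[0,0,-0.0134],"fingers":-0.2}]' >/dev/null
python3 -m crank '[{"dp":[0,0,0],"delta_rot":[0,0,0],"fingers":-0.2},{"dp":[0,0,0],"delta_rot":[0,0,0],"fingers":-0.2},{"dp":[0,0,0],"delta_rot":[0,0,0],"fingers":-0.2}]'
python3 see.py "(0.33,0.5,-0.4,0)"; python3 plan.py "(0.4228,-0.091,0.085,92)"
```

```text
t: 14.7
tcp_pos: [0.4237, -0.0903, 0.1502]
tool_rot: [-0.017, 1.0, 0.0, -0.001]
force: [0.6, -0.7, -1.0]
finger_gap: 0.396
gripper_force: 0.0
(np.int64(5772), [15.0, 12.0, 43.0], 0.0411, 0.0062, 'foot', [[428.7, -317.2], [82.4, 41.5], 15.0], 'lug', [[436.6, -309.7], [10.8, 3.6], 14.4])
(np.int64(4544), [11.0, 7.0, 79.0], 0.0509, 0.0062, 'foot', [[422.6, -90.7], [82.1, 38.1], 1.9], 'lug', [[422.6, -90.6], [30.5, 12.3], 1.8])
t 14.8 tcp [ 0.4238 -0.0902  0.1504] gap 0.4 F [-0.3  0.3 -0.5] target [ 0.4228 -0.091   0.085 ]
 dp(now axes) [ 0.002  -0.0016  0.1307] len 0.131 | rot [ 0.0001 -0.0001 -0.0001] | dp(after-turn axes) [ 0.0021 -0.0016  0.1307]
```

```bash
python3 -m crank '[{"dp":[0.002,-0.0012,0.045],"delta_rot":[0,0,0],"fingers":-0.2},{"dp":[0,0,0.045],"delta_rot":[0,0,0],"fingers":-0.2},{"dp":[0,0,0.041],"delta_rot":[0,0,0],"fingers":-0.2},{"dp":[0,0,0],"delta_rot":[0,0,0],"fingers":-1},{"dp":[0,0,0],"delta_rot":[0,0,0],"fingers":-1},{"dp":[0,0,0],"delta_rot":[0,0,0],"fingers":-1},{"dp":[0,0,0],"delta_rot":[0,0,0],"fingers":-1},{"dp":[0,0,0],"delta_rot":[0,0,0],"fingers":-1},{"dp":[0,0,0],"delta_rot":[0,0,0],"fingers":-1}]' 60
python3 -m crank '[{"dp":[0,0,-0.05],"delta_rot":[0,0,0],"fingers":-1},{"dp":[0,0,-0.06],"delta_rot":[0,0,0],"fingers":-1},{"dp":[0,0,-0.06],"delta_rot":[0,0,0],"fingers":-1},{"dp":[0,0,-0.06],"delta_rot":[0,0,0],"fingers":-1},{"dp":[0,0,0],"delta_rot":[0,0,0.0132],"fingers":-1},{"dp":[0,0,0],"delta_rot":[0,0,0.0132],"fingers":-1}]' 
python3 -m crank '[{"dp":[-0.0373,0.0548,0],"delta_rot":[0,0,0],"fingers":-1},{"dp":[-0.0373,0.0548,0],"delta_rot":[0,0,0],"fingers":-1},{"dp":[-0.0373,0.0548,0],"delta_rot":[0,0,0],"fingers":-1},{"dp":[-0.0373,0.0548,0],"delta_rot":[0,0,0],"fingers":-1},{"dp":[-0.0373,0.0548,0],"delta_rot":[0,0,0],"fingers":-1},{"dp":[-0.0373,0.0548,0],"delta_rot":[0,0,0],"fingers":-1},{"dp":[-0.0373,0.0548,0],"delta_rot":[0,0,0],"fingers":-1},{"dp":[-0.0373,0.0548,0],"delta_rot":[0,0,0],"fingers":-1},{"dp":[0,0,0],"delta_rot":[0,0,0],"fingers":-1},{"dp":[0,0,0],"delta_rot":[0,0,0],"fingers":-1},{"dp":[0,0,0],"delta_rot":[0,0,0],"fingers":-1}]'
python3 plan.py "(0.5994,0.1072,0.09,82.5)"
```

```text
t: 15.5
tcp_pos: [0.4233, -0.0915, 0.0861]
tool_rot: [-0.017, 1.0, -0.0, 0.001]
force: [0.5, 0.5, -1.6]
finger_gap: 0.136
gripper_force: 59.0
t: 16.0
tcp_pos: [0.4237, -0.0917, 0.2028]
tool_rot: [0.067, 0.998, -0.001, 0.003]
force: [-0.0, 0.3, -0.9]
finger_gap: 0.129
gripper_force: 59.3
t: 16.92
tcp_pos: [0.5983, 0.1064, 0.2001]
tool_rot: [0.065, 0.998, -0.0, -0.001]
force: [0.2, 0.5, -1.0]
finger_gap: 0.133
gripper_force: 59.3
t 16.9 tcp [0.5983 0.1064 0.2001] gap 0.133 F [ 0.2  0.5 -1. ] target [0.5994 0.1072 0.09  ]
 dp(now axes) [-0.0024  0.002   0.2201] len 0.22 | rot [-0.0001 -0.0003  0.    ] | dp(after-turn axes) [-0.0019  0.0019  0.2201]
```

```bash
python3 -m crank '[{"dp":[-0.0022,0.002,0.05],"delta_rot":[0,0,0],"fingers":-1},{"dp":[0,0,0.06],"delta_rot":[0,0,0],"fingers":-1},{"dp":[0,0,0.05],"delta_rot":[0,0,0],"fingers":-1},{"dp":[0,0,0.035],"delta_rot":[0,0,0],"fingers":-1},{"dp":[0,0,0.0242],"delta_rot":[0,0,0],"fingers":-1},{"dp":[0,0,0],"delta_rot":[0,0,0],"fingers":-1},{"dp":[0,0,0],"delta_rot":[0,0,0],"fingers":-0.3},{"dp":[0,0,0],"delta_rot":[0,0,0],"fingers":-0.3},{"dp":[0,0,0],"delta_rot":[0,0,0],"fingers":-0.3}]'
python3 -m crank '[{"dp":[0,0,-0.06],"delta_rot":[0,0,0],"fingers":-0.3},{"dp":[0,0,-0.06],"delta_rot":[0,0,0],"fingers":-0.2},{"dp":[0,0,-0.06],"delta_rot":[0,0,0],"fingers":-0.2},{"dp":[0,0,-0.06],"delta_rot":[0,0,0],"fingers":-0.2},{"dp":[0,0,0],"delta_rot":[0,0,0],"fingers":-0.2},{"dp":[0.0005,-0.0745,0.0151],"delta_rot":[0,0,0],"fingers":-0.2},{"dp":[0.0005,-0.0745,0.0151],"delta_rot":[0,0,0],"fingers":-0.2},{"dp":[0.0005,-0.0745,0.0151],"delta_rot":[0,0,0],"fingers":-0.2},{"dp":[0.0005,-0.0745,0.0151],"delta_rot":[0,0,0],"fingers":-0.2},{"dp":[0.0005,-0.0745,0.0151],"delta_rot":[0,0,0],"fingers":-0.2},{"dp":[0.0005,-0.0745,0.0151],"delta_rot":[0,0,0],"fingers":-0.2}]'
python3 -m crank '[{"dp":[0.0005,-0.0745,0.0151],"delta_rot":[0,0,0],"fingers":-0.2},{"dp":[0.0005,-0.0745,0.0151],"delta_rot":[0,0,0],"fingers":-0.2},{"dp":[0,0,0],"delta_rot":[0,0,-0.0167],"fingers":-0.2},{"dp":[0,0,0],"delta_rot":[0,0,-0.0167],"fingers":-0.2},{"dp":[0,0,0],"delta_rot":[0,0,-0.0167],"fingers":-0.2},{"dp":[0,0,0],"delta_rot":[0,0,-0.0167],"fingers":-0.2},{"dp":[0,0,0],"delta_rot":[0,0,-0.0167],"fingers":-0.2},{"dp":[0,0,0],"delta_rot":[0,0,0],"fingers":-0.2},{"dp":[0,0,0],"delta_rot":[0,0,0],"fingers":-0.2},{"dp":[0,0,0],"delta_rot":[0,0,0],"fingers":-0.2}]'
python3 see.py "(0.33,0.65,-0.4,0)"; python3 plan.py "(0.5586,-0.188,0.085,112)"
```

```text
t: 17.67
tcp_pos: [0.6012, 0.1069, 0.0917]
tool_rot: [0.066, 0.998, 0.0, 0.001]
force: [0.3, 0.1, 0.8]
finger_gap: 0.349
gripper_force: 0.0
t: 18.58
tcp_pos: [0.5695, -0.1156, 0.1653]
tool_rot: [0.065, 0.998, -0.0, 0.0]
force: [1.0, -0.3, -0.8]
finger_gap: 0.401
gripper_force: 0.0
t: 19.42
tcp_pos: [0.5598, -0.1878, 0.1504]
tool_rot: [-0.194, 0.981, -0.0, 0.0]
force: [0.1, -0.3, -0.3]
finger_gap: 0.396
gripper_force: 0.0
(np.int64(1983), [110.0, 6.0, 77.0], 0.0077, 0.0061, 'foot', [[457.6, -310.3], [22.7, 38.7], 14.6], 'lug', None)
(np.int64(5232), [58.0, 101.0, 86.0], 0.0509, 0.0062, 'foot', [[579.8, -303.5], [38.1, 83.2], 46.2], 'lug', [[579.8, -303.4], [12.9, 31.6], 48.0])
(np.int64(4538), [11.0, 9.0, 80.0], 0.0509, 0.0062, 'foot', [[558.5, -187.7], [82.5, 38.1], 22.9], 'lug', [[558.6, -188.0], [30.7, 12.2], 22.6])
(np.int64(1421), [10.0, 12.0, 47.0], 0.0167, 0.0061, 'foot', [[639.4, -150.6], [21.3, 73.0], 0.4], 'lug', None)
(np.int64(285), [23.0, 10.0, 45.0], 0.0417, None, 'foot', None, 'lug', None)
(np.int64(518), [90.0, 20.0, 25.0], 0.0648, None, 'foot', None, 'lug', [[629.0, -65.2], [44.4, 11.5], 62.7])
t 19.5 tcp [ 0.5598 -0.1878  0.1503] gap 0.404 F [0.5 0.7 0.7] target [ 0.5586 -0.188   0.085 ]
 dp(now axes) [0.0023 0.0006 0.1307] len 0.131 | rot [-0.      0.      0.0012] | dp(after-turn axes) [0.0023 0.0006 0.1307]
```

```bash
python3 -m crank '[{"dp":[0.002,0.0004,0.045],"delta_rot":[0,0,0],"fingers":-0.2},{"dp":[0,0,0.045],"delta_rot":[0,0,0],"fingers":-0.2},{"dp":[0,0,0.041],"delta_rot":[0,0,0],"fingers":-0.2},{"dp":[0,0,0],"delta_rot":[0,0,0],"fingers":-1},{"dp":[0,0,0],"delta_rot":[0,0,0],"fingers":-1},{"dp":[0,0,0],"delta_rot":[0,0,0],"fingers":-1},{"dp":[0,0,0],"delta_rot":[0,0,0],"fingers":-1},{"dp":[0,0,0],"delta_rot":[0,0,0],"fingers":-1},{"dp":[0,0,0],"delta_rot":[0,0,0],"fingers":-1}]' 60
python3 -m crank '[{"dp":[0,0,-0.05],"delta_rot":[0,0,0],"fingers":-1},{"dp":[0,0,-0.06],"delta_rot":[0,0,0],"fingers":-1},{"dp":[0,0,-0.06],"delta_rot":[0,0,0],"fingers":-1},{"dp":[0,0,-0.06],"delta_rot":[0,0,0],"fingers":-1},{"dp":[0,0,0],"delta_rot":[0,0,0.0166],"fingers":-1},{"dp":[0,0,0],"delta_rot":[0,0,0.0166],"fingers":-1},{"dp":[0,0,0],"delta_rot":[0,0,0.0166],"fingers":-1},{"dp":[0,0,0],"delta_rot":[0,0,0.0166],"fingers":-1},{"dp":[0,0,0],"delta_rot":[0,0,0.0166],"fingers":-1}]' 
python3 -m crank '[{"dp":[-0.0004,0.07,0],"delta_rot":[0,0,0],"fingers":-1},{"dp":[-0.0004,0.07,0],"delta_rot":[0,0,0],"fingers":-1},{"dp":[-0.0004,0.07,0],"delta_rot":[0,0,0],"fingers":-1},{"dp":[-0.0004,0.07,0],"delta_rot":[0,0,0],"fingers":-1},{"dp":[-0.0004,0.07,0],"delta_rot":[0,0,0],"fingers":-1},{"dp":[-0.0004,0.07,0],"delta_rot":[0,0,0],"fingers":-1},{"dp":[-0.0004,0.07,0],"delta_rot":[0,0,0],"fingers":-1},{"dp":[-0.0004,0.07,0],"delta_rot":[0,0,0],"fingers":-1},{"dp":[-0.0004,0.07,0],"delta_rot":[0,0,0],"fingers":-1},{"dp":[-0.0004,0.07,0],"delta_rot":[0,0,0],"fingers":-1}]' >/dev/null
python3 -m crank '[{"dp":[0,0,0],"delta_rot":[0,0,0],"fingers":-1},{"dp":[0,0,0],"delta_rot":[0,0,0],"fingers":-1},{"dp":[0,0,0],"delta_rot":[0,0,0],"fingers":-1}]'
python3 plan.py "(0.6062,0.1588,0.09,82.5)"
```

```text
t: 20.22
tcp_pos: [0.5593, -0.1883, 0.0857]
tool_rot: [-0.195, 0.981, -0.001, 0.001]
force: [-0.2, -0.4, -2.1]
finger_gap: 0.133
gripper_force: 59.1
t: 20.97
tcp_pos: [0.5587, -0.188, 0.2005]
tool_rot: [0.067, 0.998, -0.0, 0.0]
force: [0.1, 0.3, -2.4]
finger_gap: 0.128
gripper_force: 59.2
t: 22.05
tcp_pos: [0.6051, 0.1587, 0.1999]
tool_rot: [0.064, 0.998, -0.0, -0.0]
force: [-0.8, -0.7, -1.7]
finger_gap: 0.132
gripper_force: 59.4
t 22.1 tcp [0.6051 0.1587 0.1999] gap 0.132 F [-0.8 -0.7 -1.7] target [0.6062 0.1588 0.09  ]
 dp(now axes) [-0.0022  0.0006  0.2198] len 0.22 | rot [-0.0001 -0.      0.0006] | dp(after-turn axes) [-0.0022  0.0004  0.2198]
```

```bash
python3 -m crank '[{"dp":[-0.002,0.0005,0.05],"delta_rot":[0,0,0],"fingers":-1},{"dp":[0,0,0.06],"delta_rot":[0,0,0],"fingers":-1},{"dp":[0,0,0.05],"delta_rot":[0,0,0],"fingers":-1},{"dp":[0,0,0.035],"delta_rot":[0,0,0],"fingers":-1},{"dp":[0,0,0.0242],"delta_rot":[0,0,0],"fingers":-1},{"dp":[0,0,0],"delta_rot":[0,0,0],"fingers":-1},{"dp":[0,0,0],"delta_rot":[0,0,0],"fingers":-0.3},{"dp":[0,0,0],"delta_rot":[0,0,0],"fingers":-0.3},{"dp":[0,0,0],"delta_rot":[0,0,0],"fingers":-0.3}]'
python3 -m crank '[{"dp":[0,0,-0.06],"delta_rot":[0,0,0],"fingers":-0.3},{"dp":[0,0,-0.06],"delta_rot":[0,0,0],"fingers":-0.3},{"dp":[0,0,-0.06],"delta_rot":[0,0,0],"fingers":-0.2},{"dp":[0,0,-0.06],"delta_rot":[0,0,0],"fingers":-0.2},{"dp":[0,0,0],"delta_rot":[0,0,0],"fingers":-0.2},{"dp":[0.0175,-0.0762,0.0093],"delta_rot":[0,0,0],"fingers":-0.2},{"dp":[0.0175,-0.0762,0.0093],"delta_rot":[0,0,0],"fingers":-0.2},{"dp":[0.0175,-0.0762,0.0093],"delta_rot":[0,0,0],"fingers":-0.2},{"dp":[0.0175,-0.0762,0.0093],"delta_rot":[0,0,0],"fingers":-0.2},{"dp":[0.0175,-0.0762,0.0093],"delta_rot":[0,0,0],"fingers":-0.2},{"dp":[0.0175,-0.0762,0.0093],"delta_rot":[0,0,0],"fingers":-0.2}]' >/dev/null
python3 -m crank '[{"dp":[0.0175,-0.0762,0.0093],"delta_rot":[0,0,0],"fingers":-0.2},{"dp":[0.0175,-0.0762,0.0093],"delta_rot":[0,0,0],"fingers":-0.2},{"dp":[0.0175,-0.0762,0.0093],"delta_rot":[0,0,0],"fingers":-0.2},{"dp":[0.0175,-0.0762,0.0093],"delta_rot":[0,0,0],"fingers":-0.2},{"dp":[0.0175,-0.0762,0.0093],"delta_rot":[0,0,0],"fingers":-0.2},{"dp":[0.0175,-0.0762,0.0093],"delta_rot":[0,0,0],"fingers":-0.2},{"dp":[0.0175,-0.0762,0.0093],"delta_rot":[0,0,0],"fingers":-0.2},{"dp":[0,0,0],"delta_rot":[0,0,-0.0153],"fingers":-0.2},{"dp":[0,0,0],"delta_rot":[0,0,-0.0153],"fingers":-0.2},{"dp":[0,0,0],"delta_rot":[0,0,-0.0153],"fingers":-0.2},{"dp":[0,0,0],"delta_rot":[0,0,-0.0153],"fingers":-0.2}]' >/dev/null
python3 -m crank '[{"dp":[0,0,0],"delta_rot":[0,0,0],"fingers":-0.2},{"dp":[0,0,0],"delta_rot":[0,0,0],"fingers":-0.2},{"dp":[0,0,0],"delta_rot":[0,0,0],"fingers":-0.2}]'
python3 see.py "(0.33,0.65,-0.45,-0.2)"; python3 plan.py "(0.4287,-0.3175,0.085,104.5)"
```

```text
t: 22.8
tcp_pos: [0.6073, 0.1584, 0.0912]
tool_rot: [0.064, 0.998, 0.0, 0.001]
force: [-0.9, 0.4, 0.3]
finger_gap: 0.347
gripper_force: 0.0
t: 24.88
tcp_pos: [0.4306, -0.3179, 0.15]
tool_rot: [-0.127, 0.992, -0.0, 0.0]
force: [-1.0, -0.3, -0.3]
finger_gap: 0.4
gripper_force: 0.0
(np.int64(4555), [11.0, 7.0, 80.0], 0.0509, 0.0062, 'foot', [[428.4, -317.8], [81.8, 38.0], 14.6], 'lug', [[428.6, -317.7], [30.7, 13.0], 14.0])
(np.int64(143), [64.0, 124.0, 123.0], 0.0072, 0.0058, 'foot', [[542.4, -291.9], [10.6, 20.7], 12.0], 'lug', None)
t 24.9 tcp [ 0.4306 -0.3178  0.1499] gap 0.403 F [-0.1 -0.1  0.2] target [ 0.4287 -0.3175  0.085 ]
 dp(now axes) [0.0035 0.0016 0.1298] len 0.13 | rot [-0.0001  0.      0.0003] | dp(after-turn axes) [0.0035 0.0015 0.1298]
```

```bash
python3 -m crank '[{"dp":[0.0035,0.001,0.045],"delta_rot":[0,0,0],"fingers":-0.2},{"dp":[0,0,0.045],"delta_rot":[0,0,0],"fingers":-0.2},{"dp":[0,0,0.04],"delta_rot":[0,0,0],"fingers":-0.2},{"dp":[0,0,0],"delta_rot":[0,0,0],"fingers":-1},{"dp":[0,0,0],"delta_rot":[0,0,0],"fingers":-1},{"dp":[0,0,0],"delta_rot":[0,0,0],"fingers":-1},{"dp":[0,0,0],"delta_rot":[0,0,0],"fingers":-1},{"dp":[0,0,0],"delta_rot":[0,0,0],"fingers":-1},{"dp":[0,0,0],"delta_rot":[0,0,0],"fingers":-1}]' 60
python3 -m crank '[{"dp":[0,0,-0.05],"delta_rot":[0,0,0],"fingers":-1},{"dp":[0,0,-0.06],"delta_rot":[0,0,0],"fingers":-1},{"dp":[0,0,-0.06],"delta_rot":[0,0,0],"fingers":-1},{"dp":[0,0,-0.06],"delta_rot":[0,0,0],"fingers":-1},{"dp":[0,0,0],"delta_rot":[0,0,0.0153],"fingers":-1},{"dp":[0,0,0],"delta_rot":[0,0,0.0153],"fingers":-1},{"dp":[0,0,0],"delta_rot":[0,0,0.0153],"fingers":-1},{"dp":[0,0,0],"delta_rot":[0,0,0.0153],"fingers":-1},{"dp":[0,0,0],"delta_rot":[0,0,0],"fingers":-1}]' 
python3 -m crank '[{"dp":[-0.0163,0.0782,0],"delta_rot":[0,0,0],"fingers":-1},{"dp":[-0.0163,0.0782,0],"delta_rot":[0,0,0],"fingers":-1},{"dp":[-0.0163,0.0782,0],"delta_rot":[0,0,0],"fingers":-1},{"dp":[-0.0163,0.0782,0],"delta_rot":[0,0,0],"fingers":-1},{"dp":[-0.0163,0.0782,0],"delta_rot":[0,0,0],"fingers":-1},{"dp":[-0.0163,0.0782,0],"delta_rot":[0,0,0],"fingers":-1},{"dp":[-0.0163,0.0782,0],"delta_rot":[0,0,0],"fingers":-1}]' >/dev/null
python3 -m crank '[{"dp":[-0.0163,0.0782,0],"delta_rot":[0,0,0],"fingers":-1},{"dp":[-0.0163,0.0782,0],"delta_rot":[0,0,0],"fingers":-1},{"dp":[-0.0163,0.0782,0],"delta_rot":[0,0,0],"fingers":-1},{"dp":[-0.0163,0.0782,0],"delta_rot":[0,0,0],"fingers":-1},{"dp":[-0.0163,0.0782,0],"delta_rot":[0,0,0],"fingers":-1},{"dp":[-0.0163,0.0782,0],"delta_rot":[0,0,0],"fingers":-1},{"dp":[-0.0163,0.0782,0],"delta_rot":[0,0,0],"fingers":-1},{"dp":[0,0,0],"delta_rot":[0,0,0],"fingers":-1},{"dp":[0,0,0],"delta_rot":[0,0,0],"fingers":-1},{"dp":[0,0,0],"delta_rot":[0,0,0],"fingers":-1}]'
python3 plan.py "(0.613,0.2104,0.09,82.5)"
```

```text
t: 25.68
tcp_pos: [0.429, -0.3181, 0.0856]
tool_rot: [-0.128, 0.992, -0.001, 0.0]
force: [-0.5, -0.1, -0.9]
finger_gap: 0.135
gripper_force: 59.0
t: 26.43
tcp_pos: [0.4285, -0.3176, 0.2003]
tool_rot: [0.065, 0.998, -0.0, 0.0]
force: [0.4, 0.4, -1.2]
finger_gap: 0.134
gripper_force: 59.3
t: 27.85
tcp_pos: [0.6109, 0.2106, 0.1993]
tool_rot: [0.063, 0.998, -0.0, -0.001]
force: [0.1, 0.5, -1.0]
finger_gap: 0.132
gripper_force: 59.3
t 27.9 tcp [0.6109 0.2106 0.1993] gap 0.132 F [ 0.1  0.5 -1. ] target [0.613  0.2104 0.09  ]
 dp(now axes) [-0.0044  0.0004  0.2186] len 0.219 | rot [-0.0001 -0.0002  0.0008] | dp(after-turn axes) [-4.100e-03  2.000e-04  2.186e-01]
```

```bash
python3 -m crank '[{"dp":[-0.004,0.0002,0.05],"delta_rot":[0,0,0],"fingers":-1},{"dp":[0,0,0.06],"delta_rot":[0,0,0],"fingers":-1},{"dp":[0,0,0.05],"delta_rot":[0,0,0],"fingers":-1},{"dp":[0,0,0.035],"delta_rot":[0,0,0],"fingers":-1},{"dp":[0,0,0.0228],"delta_rot":[0,0,0],"fingers":-1},{"dp":[0,0,0],"delta_rot":[0,0,0],"fingers":-1},{"dp":[0,0,0],"delta_rot":[0,0,0],"fingers":-0.3},{"dp":[0,0,0],"delta_rot":[0,0,0],"fingers":-0.3},{"dp":[0,0,0],"delta_rot":[0,0,0],"fingers":-0.3}]'
python3 -m crank '[{"dp":[0,0,-0.06],"delta_rot":[0,0,0],"fingers":-0.3},{"dp":[0,0,-0.06],"delta_rot":[0,0,0],"fingers":-0.3},{"dp":[0,0,-0.06],"delta_rot":[0,0,0],"fingers":-0.2},{"dp":[0,0,-0.06],"delta_rot":[0,0,0],"fingers":-0.2},{"dp":[0.06,-0.02,-0.04],"delta_rot":[0,0,0],"fingers":-0.2},{"dp":[0.06,-0.02,-0.04],"delta_rot":[0,0,0],"fingers":-0.2},{"dp":[0.06,-0.02,-0.04],"delta_rot":[0,0,0],"fingers":-0.2},{"dp":[0.06,-0.02,-0.04],"delta_rot":[0,0,0],"fingers":-0.2},{"dp":[0,0,0],"delta_rot":[0,0,0],"fingers":-0.2},{"dp":[0,0,0],"delta_rot":[0,0,0],"fingers":-0.2},{"dp":[0,0,0],"delta_rot":[0,0,0],"fingers":-0.2}]'
cat > tray2.py <<'E'
from h import *
import sys
p,d=manip.snapshot("wrist"); P=cloud("wrist",d); save(sys.argv[1],p)
z=P[...,2]
for n,c in dict(S0=(.5233,.1304),S1=(.5335,.2078),L0=(.5994,.1072),L1=(.6062,.1588),L2=(.613,.2104)).items():
    D=P[...,:2]-c; ux=np.array([.9914,-.1305]); uy=np.array([.1305,.9914]); a=D@ux; b=D@uy
    m=(abs(a)<(.043 if n[0]=='L' else .028))&(abs(b)<(.022 if n[0]=='L' else .035))&(d>0)
    hi=m&(z>.045)&(z<.062); lo=m&(z>.0075)&(z<.013)
    g=lambda s:(round(a[s].mean()*1000,1),round(b[s].mean()*1000,1),z[s].mean().round(4),s.sum())
    print(n,"lug",g(hi),"foot",g(lo),"floor px",(m&(z<.0065)).sum())
E
python3 tray2.py w2.png
python3 - <<'E'
from h import *
for n in("top","scene"):
    p,d=manip.snapshot(n); P=cloud(n,d)
    m=(P[...,2]>.28)&(P[...,0]>.62)&(P[...,0]<.76)&(P[...,1]>.08)&(P[...,1]<.25)&(d>0)
    print(n,m.sum(),P[m].mean(0).round(4),P[m].min(0).round(4),P[m].max(0).round(4))
    m=(P[...,2]>.078)&(P[...,2]<.092)&(P[...,0]>.45)&(P[...,0]<.51)&(P[...,1]>.14)&(P[...,1]<.26)
    print("keeper",m.sum(),P[m].mean(0).round(4),P[m].min(0).round(4),P[m].max(0).round(4))
    m=(P[...,2]>.06)&(P[...,2]<.09)&(P[...,0]>.65)&(P[...,0]<.72)&(P[...,1]>.05)&(P[...,1]<.26)
    print("hinge",m.sum(),P[m].mean(0).round(4),P[m].min(0).round(4),P[m].max(0).round(4))
    if n=="scene":save("scene1.png",cv2.resize(p[120:290,260:440],None,fx=4,fy=3.5,interpolation=cv2.INTER_CUBIC))
E
```

```text
t: 28.6
tcp_pos: [0.6145, 0.21, 0.092]
tool_rot: [0.064, 0.998, 0.0, 0.001]
force: [0.1, -0.4, -0.4]
finger_gap: 0.353
gripper_force: 0.0
t: 29.52
tcp_pos: [0.4905, 0.1862, 0.2918]
tool_rot: [0.064, 0.998, 0.0, 0.002]
force: [-0.0, 0.1, -0.6]
finger_gap: 0.405
gripper_force: 0.0
S0 lug (np.float64(0.3), np.float64(-2.5), np.float64(0.0527), np.int64(293)) foot (np.float64(0.2), np.float64(-1.6), np.float64(0.0095), np.int64(1344)) floor px 406
S1 lug (np.float64(0.2), np.float64(-2.5), np.float64(0.0528), np.int64(287)) foot (np.float64(4.4), np.float64(-3.9), np.float64(0.0095), np.int64(1197)) floor px 215
L0 lug (np.float64(nan), np.float64(nan), np.float64(nan), np.int64(0)) foot (np.float64(-29.6), np.float64(-5.2), np.float64(0.0095), np.int64(279)) floor px 124
L1 lug (np.float64(-1.0), np.float64(-1.2), np.float64(0.0528), np.int64(242)) foot (np.float64(-3.9), np.float64(-0.5), np.float64(0.0095), np.int64(1146)) floor px 263
L2 lug (np.float64(0.3), np.float64(-4.0), np.float64(0.0526), np.int64(161)) foot (np.float64(-5.5), np.float64(-9.8), np.float64(0.0095), np.int64(736)) floor px 143
top 152 [0.6946 0.1524 0.3048] [0.6853 0.1354 0.2828] [0.7077 0.1691 0.3104]tray2.py:9: RuntimeWarning: Mean of empty slice.
  g=lambda s:(round(a[s].mean()*1000,1),round(b[s].mean()*1000,1),z[s].mean().round(4),s.sum())
  ret = ret.dtype.type(ret / rcount)
<stdin>:7: RuntimeWarning: Mean of empty slice.
  ret = um.true_divide(
Traceback (most recent call last):
ValueError: zero-size array to reduction operation minimum which has no identity
```

View pics/w2.png

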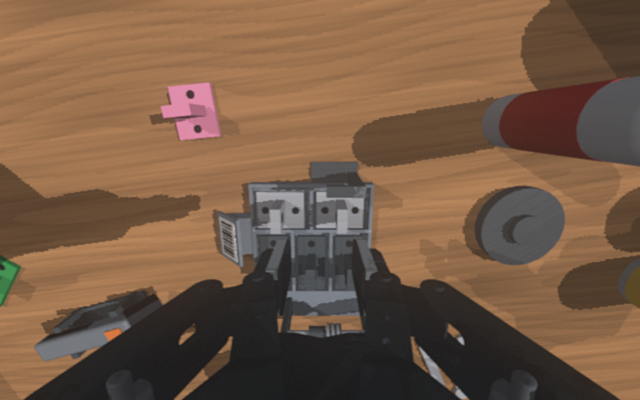

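All five brackets sit in their compartments (S0 and S1 at (280,210) and (340,210), longs below), with feet at 9.5 mm, so they are flat. Now I measure the handle, hinge and keeper.

```bash
python3 - <<'E'
from h import *
ux=np.array([.9914,-.1305]); uy=np.array([.1305,.9914]); o=np.array([.6062,.1588])
for n in("top","scene"):
    p=np.load(f"pics/{n}0rgb.npy");d=np.load(f"pics/{n}0.npy"); P=cloud(n,d)
    a=(P[...,:2]-o)@ux; b=(P[...,:2]-o)@uy; z=P[...,2]
    g=lambda m:(m.sum(),[[round(1000*float(np.percentile(v[m],k)),1) for k in(3,50,97)] for v in(a,b,z)])
    near=(abs(a)<.2)&(abs(b)<.12)
    V=cv2.cvtColor(p,cv2.COLOR_RGB2HSV)[...,2]
    print(n,"handle",g(near&(z>.285)&(V<60)))
    print(" keeper",g(near&(z>.075)&(z<.093)&(a<-.08)))
    print(" bar",g(near&(z>.10)&(z<.28)&(abs(b)<.02)))
    print(" rods",g(near&(z>.10)&(z<.28)&(abs(b)>.025)))
    print(" hinge",g(near&(z>.05)&(z<.1)&(a>.04)))
    print(" tag",g(near&(z>.018)&(z<.046)&(b<-.083)&(a<0.02)&(V>150)))
E
python3 plan.py "(0.695,0.152,0.43,82.5)"
```

```text
top handle (np.int64(110), [[80.7, 87.3, 95.5], [-8.5, 4.9, 19.6], [300.6, 306.3, 310.2]])
 keeper (np.int64(77), [[-128.4, -122.5, -116.9], [17.1, 36.0, 55.2], [82.2, 87.4, 91.6]])
 bar (np.int64(200), [[70.2, 78.8, 86.1], [-16.6, 2.8, 17.2], [109.6, 203.2, 269.2]])
 rods (np.int64(229), [[72.8, 79.3, 85.7], [-55.9, 30.1, 68.6], [138.3, 216.2, 223.5]])
 hinge (np.int64(682), [[60.0, 160.5, 197.4], [-114.7, -65.6, 71.3], [52.6, 73.2, 79.7]])
t 29.6 tcp [0.4907 0.1861 0.2905] gap 0.4 F [ 0.4 -0.2  0.3] target [0.695 0.152 0.43 ]
 dp(now axes) [-0.4141 -0.0154 -0.2786] len 0.499 | rot [0.     0.0001 0.0004] | dp(after-turn axes) [-0.4139 -0.0144 -0.2789]Traceback (most recent call last):
  File "<stdin>", line 14, in <module>
  File "<stdin>", line 6, in <lambda>
    return _quantile_unchecked(
        a, q, axis, out, overwrite_input, method, keepdims, weights)
    return _ureduce(a,
                    func=_quantile_ureduce_func,
    ...<5 lines>...
                    overwrite_input=overwrite_input,
                    method=method)
    r = func(a, **kwargs)
    result = _quantile(arr,
                       quantiles=q,
    ...<2 lines>...
                       out=out,
                       weights=wgt)
    slices_having_nans = np.isnan(arr[-1, ...])
                                  ~~~^^^^^^^^^
IndexError: index -1 is out of bounds for axis 0 with size 0
```

```bash
python3 -m crank '[{"dp":[0,0,-0.07],"delta_rot":[0,0,0],"fingers":0.4},{"dp":[0,0,-0.07],"delta_rot":[0,0,0],"fingers":0.4},{"dp":[0,0,-0.07],"delta_rot":[0,0,0],"fingers":0.4},{"dp":[0,0,-0.07],"delta_rot":[0,0,0],"fingers":0.4},{"dp":[-0.0687,-0.0025,0],"delta_rot":[0,0,0],"fingers":0.4},{"dp":[-0.0687,-0.0025,0],"delta_rot":[0,0,0],"fingers":0.4},{"dp":[-0.0687,-0.0025,0],"delta_rot":[0,0,0],"fingers":0.4},{"dp":[-0.0687,-0.0025,0],"delta_rot":[0,0,0],"fingers":0.4},{"dp":[-0.0687,-0.0025,0],"delta_rot":[0,0,0],"fingers":0.4},{"dp":[-0.0687,-0.0025,0],"delta_rot":[0,0,0],"fingers":0.4},{"dp":[0,0,0],"delta_rot":[0,0,0],"fingers":0.4},{"dp":[0,0,0],"delta_rot":[0,0,0],"fingers":0.4}]'
cat > hand.py <<'E'
from h import *
import sys
ux=np.array([.9914,-.1305]); uy=np.array([.1305,.9914]); o=np.array([.6062,.1588])
s=manip.sense(); p,d=manip.snapshot("wrist"); P=cloud("wrist",d); save(sys.argv[1],p)
a=(P[...,:2]-o)@ux; b=(P[...,:2]-o)@uy; z=P[...,2]; V=cv2.cvtColor(p,cv2.COLOR_RGB2HSV)[...,2]
m=(abs(a-.088)<.03)&(abs(b-.005)<.0215)&(z>.285)&(z<.325)&(d>0)
print(m.sum(),[[round(1000*float(np.percentile(v[m],k)),1) for k in(3,50,97)] for v in(a,b,z)])
t=s["tcp_pos"]; print("tcp a,b,z",((t[:2]-o)@ux).round(4),((t[:2]-o)@uy).round(4),t[2].round(4))
E
python3 hand.py w3.png
```

```text
t: 30.62
tcp_pos: [0.6953, 0.1514, 0.4271]
tool_rot: [0.065, 0.998, -0.0, -0.002]
force: [-1.1, 0.8, -0.7]
finger_gap: 0.703
gripper_force: 0.0
1186 [[80.1, 86.4, 97.5], [-8.3, 7.2, 23.1], [299.2, 307.7, 309.9]]
tcp a,b,z 0.0893 0.0043 0.4271
```

View pics/w3.png

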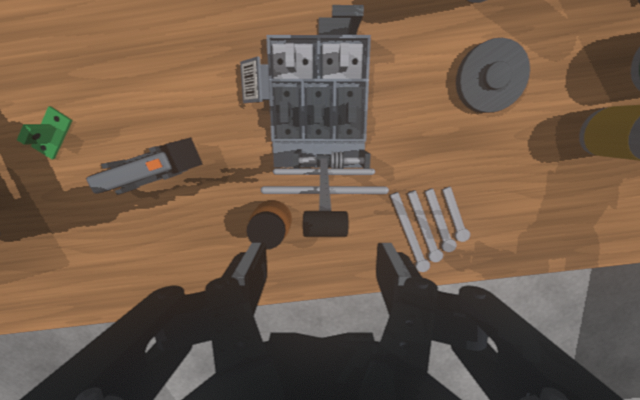

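The view shows the handle at (326,223), between the open fingers, with all five brackets seated in the tray at (318,95). I descend and pinch it.

```bash
python3 -m crank '[{"dp":[0.001,0.006,0.05],"delta_rot":[0,0,0],"fingers":0.4},{"dp":[0,0,0.05],"delta_rot":[0,0,0],"fingers":0.4},{"dp":[0,0,0.046],"delta_rot":[0,0,0],"fingers":0.4},{"dp":[0,0,0],"delta_rot":[0,0,0],"fingers":0.4},{"dp":[0,0,0],"delta_rot":[0,0,0],"fingers":-1},{"dp":[0,0,0],"delta_rot":[0,0,0],"fingers":-1},{"dp":[0,0,0],"delta_rot":[0,0,0],"fingers":-1},{"dp":[0,0,0],"delta_rot":[0,0,0],"fingers":-1},{"dp":[0,0,0],"delta_rot":[0,0,0],"fingers":-1},{"dp":[0,0,0],"delta_rot":[0,0,0],"fingers":-1},{"dp":[0,0,0],"delta_rot":[0,0,0],"fingers":-1}]' 80; python3 - <<'E'
from h import *
o=np.array([.6062,.1588]);ux=np.array([.9914,-.1305]);uy=np.array([.1305,.9914])
t=manip.sense()["tcp_pos"];print((t[:2]-o)@ux,(t[:2]-o)@uy,t[2])
A=[1.65,1.5,1.35,1.2,1.05,.9,.75,.6,.45,.3,.15,.05,-.02]
for i,j in zip(A,A[1:]): print(j,round(.468*(np.cos(j)-np.cos(i)),4),round(-.468*(np.sin(j)-np.sin(i)),4))
E
```

```text
t: 31.58
tcp_pos: [0.6937, 0.1553, 0.3602]
tool_rot: [0.064, 0.998, 0.0, 0.002]
force: [-0.6, -0.3, 5.5]
finger_gap: 0.374
gripper_force: 81.3
0.08717197300399382 0.007986653836249257 0.360165936723146
1.5 0.0701 -0.0003
1.35 0.0694 0.0102
1.2 0.0671 0.0204
1.05 0.0633 0.0302
0.9 0.0581 0.0394
0.75 0.0515 0.0476
0.6 0.0438 0.0548
0.45 0.0352 0.0607
0.3 0.0257 0.0653
0.15 0.0156 0.0684
0.05 0.0047 0.0465
-0.02 0.0005 0.0327
```

```bash
python3 -m crank '[{"dp":[0.035,0,0],"delta_rot":[0,0,0],"fingers":-1},{"dp":[0.035,0,0],"delta_rot":[0,0,0],"fingers":-1},{"dp":[0.0694,0,0.0102],"delta_rot":[0,0,0],"fingers":-1},{"dp":[0.0671,0,0.0204],"delta_rot":[0,0,0],"fingers":-1},{"dp":[0,0,0],"delta_rot":[0,0,0],"fingers":-1},{"dp":[0,0,0],"delta_rot":[0,0,0],"fingers":-1}]' 100
cat > ab.py <<'E'
from h import *
o=np.array([.6062,.1588]);ux=np.array([.9914,-.1305]);uy=np.array([.1305,.9914])
s=manip.sense();t=s["tcp_pos"];a,b=(t[:2]-o)@ux*1000,(t[:2]-o)@uy*1000
h=70.3;r=np.hypot(h-a,1000*t[2]-54-65);print("a,b,z",a.round(1),b.round(1),(t[2]*1000).round(1),"r",r.round(1),"ang",np.arctan2(1000*t[2]-119,h-a).round(3),"F uxuyz",(s["force"][:2]@ux).round(1),(s["force"][:2]@uy).round(1),s["force"][2].round(1),"gap",s["finger_gap"].round(3),"g",s["gripper_force"])
E
python3 ab.py
```

```text
t: 32.08
tcp_pos: [0.5914, 0.1682, 0.3448]
tool_rot: [0.063, 0.998, -0.001, 0.003]
force: [3.5, -1.4, 5.5]
finger_gap: 0.367
gripper_force: 99.5Traceback (most recent call last):
  File "ab.py", line 4, in <module>
    h=70.3;r=np.hypot(h-a,1000*t[2]-54-65);print("a,b,z",a.round(1),b.round(1),(t[2]*1000).round(1),"r",r.round(1),"ang",np.arctan2(1000*t[2]-119,h-a).round(3),"F uxuyz",(s["force"][:2]@ux).round(1),(s["force"][:2]@uy).round(1),s["force"][2].round(1),"gap",s["finger_gap"].round(3),"g",s["gripper_force"])
                                                                                                                                                                                                                                                                 ^^^^^^^^^^^^^^^^^^^^^
AttributeError: 'float' object has no attribute 'round'
```

```bash
sed -i 's/s\["finger_gap"\].round(3)/s["finger_gap"]/' ab.py; python3 ab.py; python3 -m crank '[{"dp":[0.0633,0,0.0302],"delta_rot":[0,0,0],"fingers":-1},{"dp":[0.0581,0,0.0394],"delta_rot":[0,0,0],"fingers":-1},{"dp":[0.0515,0,0.0476],"delta_rot":[0,0,0],"fingers":-1},{"dp":[0.0438,0,0.0548],"delta_rot":[0,0,0],"fingers":-1},{"dp":[0.0352,0,0.0607],"delta_rot":[0,0,0],"fingers":-1},{"dp":[0,0,0],"delta_rot":[0,0,0],"fingers":-1},{"dp":[0,0,0],"delta_rot":[0,0,0],"fingers":-1}]' >/dev/null; python3 ab.py
```

```text
a,b,z -15.9 7.4 344.8 r 241.7 ang 1.206 F uxuyz 3.7 -0.9 5.5 gap 0.3674311522417761 g 99.46874499320984
a,b,z -140.9 8.3 226.8 r 237.1 ang 0.472 F uxuyz -2.5 0.9 10.0 gap 0.36878070950684944 g 140.59862852096558
```

```bash
python3 -m crank '[{"dp":[0.0257,-0.004,0.0653],"delta_rot":[0,0,0],"fingers":-1},{"dp":[0.0156,-0.004,0.0684],"delta_rot":[0,0,0],"fingers":-1},{"dp":[0.0047,0,0.035],"delta_rot":[0,0,0],"fingers":-1},{"dp":[0,0,0.0115],"delta_rot":[0,0,0],"fingers":-1},{"dp":[0,0,0],"delta_rot":[0,0,0],"fingers":-1},{"dp":[0,0,0],"delta_rot":[0,0,0],"fingers":-1}]' >/dev/null; python3 ab.py;  python3 -m crank '[{"dp":[0,0,0.016],"delta_rot":[0,0,0],"fingers":-1},{"dp":[0,0,0.016],"delta_rot":[0,0,0],"fingers":-1},{"dp":[0,0,0],"delta_rot":[0,0,0],"fingers":-1},{"dp":[0,0,0],"delta_rot":[0,0,0],"fingers":-1}]' >/dev/null; python3 ab.py
python3 - <<'E'
from h import *
p,d=manip.snapshot("scene"); save("s2.png",cv2.resize(p[130:260,290:430],None,fx=5,fy=4.5,interpolation=cv2.INTER_CUBIC))
E
```

```text
a,b,z -163.0 3.8 136.5 r 234.0 ang 0.075 F uxuyz -2.0 -1.6 10.2 gap 0.37455631101654935 g 185.84158658981323
a,b,z -163.7 4.0 120.8 r 234.0 ang 0.008 F uxuyz -5.0 2.0 11.9 gap 0.3685431104718194 g 188.42159271240234
```

View pics/s2.png

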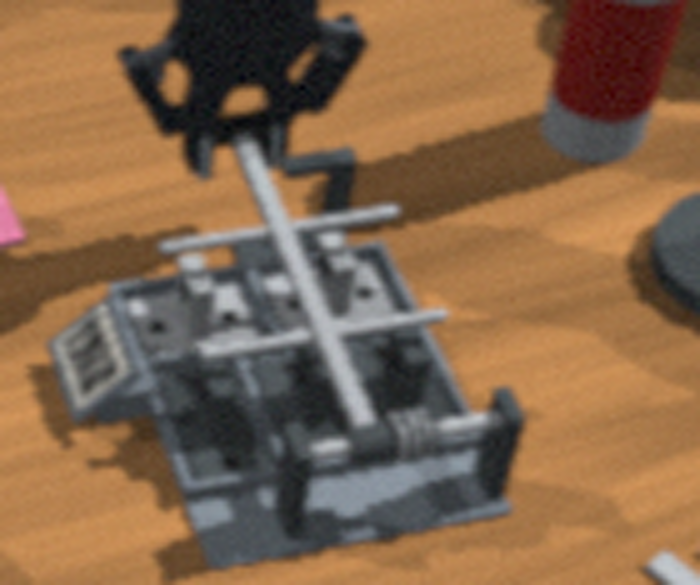

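The picture shows the bar level, its end left of the keeper lip at (320,160). Now I slide it sideways.

```bash
python3 -m crank '[{"dp":[0,0,0.005],"delta_rot":[0,0,0],"fingers":-1},{"dp":[0,0.016,0],"delta_rot":[0,0,0],"fingers":-1},{"dp":[0,0.016,0],"delta_rot":[0,0,0],"fingers":-1},{"dp":[0,0.012,0],"delta_rot":[0,0,0],"fingers":-1},{"dp":[0,0,0],"delta_rot":[0,0,0],"fingers":-1},{"dp":[0,0,0],"delta_rot":[0,0,0],"fingers":-1}]' >/dev/null; python3 ab.py;  python3 -m crank '[{"dp":[0,0.006,0],"delta_rot":[0,0,0],"fingers":-1},{"dp":[0,0.006,0],"delta_rot":[0,0,0],"fingers":-1},{"dp":[0,0,0],"delta_rot":[0,0,0],"fingers":-1},{"dp":[0,0,0],"delta_rot":[0,0,0],"fingers":-1}]' >/dev/null; python3 ab.py
```

```text
a,b,z -163.6 15.8 118.3 r 233.9 ang -0.003 F uxuyz 7.6 -57.5 15.7 gap 0.3669123293440119 g 188.93896579742432
a,b,z -163.5 17.2 118.3 r 233.8 ang -0.003 F uxuyz 13.3 -82.7 18.1 gap 0.3671441685984366 g 188.74391555786133
```

```bash
python3 -m crank '[{"dp":[0,-0.01,0],"delta_rot":[0,0,0],"fingers":-1},{"dp":[0,-0.01,0],"delta_rot":[0,0,0],"fingers":-1},{"dp":[0,0,0],"delta_rot":[0,0,0],"fingers":-1},{"dp":[0,0,0],"delta_rot":[0,0,0],"fingers":-1}]' >/dev/null; python3 ab.py
python3 - <<'E'
from h import *
o=np.array([.6062,.1588]);ux=np.array([.9914,-.1305]);uy=np.array([.1305,.9914])
p,d=manip.snapshot("scene"); P=cloud("scene",d)
a=(P[...,:2]-o)@ux*1000; b=(P[...,:2]-o)@uy*1000; z=P[...,2]*1000
for lo in range(-150,70,20):
    m=(a>lo)&(a<lo+20)&(z>60)&(z<80)&(abs(b-10)<14)&(d>0)
    if m.sum()>3: print(lo+10,m.sum(),"b",np.percentile(b[m],[5,50,95]).round(1),"z",np.percentile(z[m],[5,50,95]).round(1))
m=(a>-132)&(a<-110)&(z>70)&(z<95)&(b>12)&(b<70)
print("keeper",m.sum(),[np.percentile(v[m],[3,50,97]).round(1) for v in(a,b,z)])
c=p[140:230,300:400]; save("s3.png",cv2.resize(c,None,fx=7,fy=6,interpolation=cv2.INTER_CUBIC))
E
```

```text
a,b,z -163.6 14.6 118.4 r 233.9 ang -0.003 F uxuyz 3.7 -39.8 13.6 gap 0.3664701762950927 g 189.2038893699646
-120 9 b [ 4.3  5.3 16.9] z [73.2 78.2 79.5]
-100 14 b [ 4.5  5.7 11.8] z [71.9 77.4 79.5]
-80 40 b [-1.1  7.7 23.1] z [72.5 77.6 79.8]
-60 25 b [ 4.4  8.5 13.4] z [71.3 78.1 79.6]
-40 31 b [ 4.5  7.9 14.4] z [69.5 76.9 79.5]
-20 33 b [ 4.7  9.2 13.7] z [68.5 74.9 77. ]
0 54 b [-1.4  8.4 21.6] z [67.4 71.9 76.1]
20 34 b [ 4.3  8.2 13.9] z [66.9 72.2 74.7]
40 38 b [ 4.1  8.1 14.1] z [63.9 70.9 73.9]
60 39 b [-0.5  9.7 22.7] z [66.1 70.9 74.6]
keeper 97 [array([-127.7, -117.9, -113.1]), array([12.8, 38.2, 55.2]), array([72.5, 85. , 88.9])]
```

View pics/s3.png

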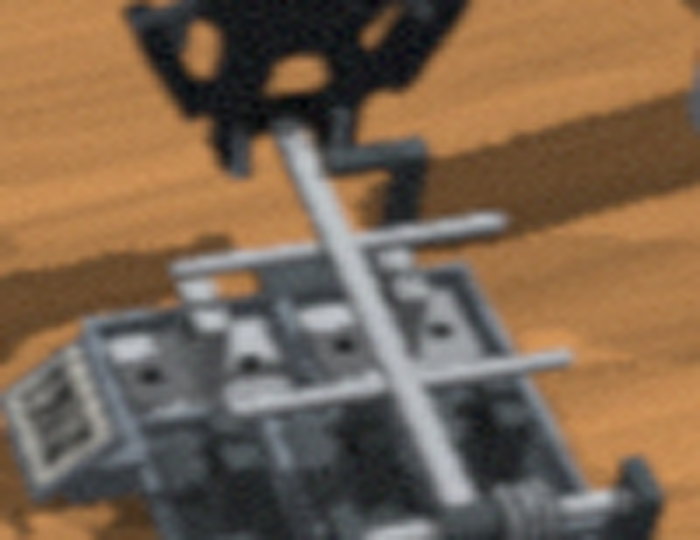

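The bar's tip still stands high (top face over 78 mm near the keeper) and is pressing on the lip's side at (330,155). The handle has slid up between the pads, so I back off sideways and push lower.

```bash
cat > bar.py <<'E'
from h import *
o=np.array([.6062,.1588]);ux=np.array([.9914,-.1305]);uy=np.array([.1305,.9914])
p,d=manip.snapshot("scene"); P=cloud("scene",d)
a=(P[...,:2]-o)@ux*1000; b=(P[...,:2]-o)@uy*1000; z=P[...,2]*1000
A=[];Z=[];B=[]
for lo in range(-105,50,10):
    V=cv2.cvtColor(p,cv2.COLOR_RGB2HSV)[...,2]
    m=(a>lo)&(a<lo+10)&(z>60)&(z<160)&(b>-10)&(b<45)&(d>0)&(V>90)
    if m.sum()>4:
        zt=np.percentile(z[m],85); A.append(lo+5);Z.append(zt);B.append(np.median(b[m]))
k=np.polyfit(A,Z,1);r=np.array(Z)-np.polyval(k,A);g=abs(r)<4;k=np.polyfit(np.array(A)[g],np.array(Z)[g],1)
print("bar angle",-np.arctan(k[0]).round(3),"top z at keeper a=-122:",np.polyval(k,-122).round(1),"at hinge",np.polyval(k,70).round(1),"b",np.median(B).round(1))
E
python3 -m crank '[{"dp":[0,-0.01,0],"delta_rot":[0,0,0],"fingers":-1},{"dp":[0,-0.008,0],"delta_rot":[0,0,0],"fingers":-1},{"dp":[0,0,0],"delta_rot":[0,0,0],"fingers":-1},{"dp":[0,0,0],"delta_rot":[0,0,0],"fingers":-1}]' >/dev/null; python3 ab.py; python3 bar.py
python3 -m crank '[{"dp":[0,0,0.012],"delta_rot":[0,0,0],"fingers":-1},{"dp":[0,0,0.012],"delta_rot":[0,0,0],"fingers":-1},{"dp":[0,0,0],"delta_rot":[0,0,0],"fingers":-1},{"dp":[0,0,0],"delta_rot":[0,0,0],"fingers":-1}]' >/dev/null; python3 ab.py; python3 bar.py
```

```text
a,b,z -163.7 12.1 118.5 r 234.0 ang -0.002 F uxuyz -4.5 -2.7 10.3 gap 0.37223033500710784 g 188.93222093582153
bar angle 0.071 top z at keeper a=-122: 84.2 at hinge 70.4 b 9.0
a,b,z -163.6 12.9 106.3 r 234.2 ang -0.054 F uxuyz -4.1 0.4 11.3 gap 0.3692391332550575 g 190.07015705108643
bar angle 0.015 top z at keeper a=-122: 73.7 at hinge 70.8 b 8.6
```

```bash
python3 -m crank '[{"dp":[0,0,0.01],"delta_rot":[0,0,0],"fingers":-1},{"dp":[0,0,0.01],"delta_rot":[0,0,0],"fingers":-1},{"dp":[0,0,0],"delta_rot":[0,0,0],"fingers":-1},{"dp":[0,0,0],"delta_rot":[0,0,0],"fingers":-1}]' >/dev/null; python3 ab.py; python3 bar.py
python3 -m crank '[{"dp":[0,0.014,0],"delta_rot":[0,0,0],"fingers":-1},{"dp":[0,0.014,0],"delta_rot":[0,0,0],"fingers":-1},{"dp":[0,0,0],"delta_rot":[0,0,0],"fingers":-1}]' >/dev/null; python3 ab.py; python3 bar.py
```

```text
a,b,z -162.5 14.1 99.2 r 233.7 ang -0.085 F uxuyz -4.5 3.6 34.6 gap 0.3741069923667756 g 196.5845775604248
bar angle -0.01 top z at keeper a=-122: 68.4 at hinge 70.3 b 9.8
a,b,z -162.2 27.5 99.0 r 233.3 ang -0.086 F uxuyz -5.9 12.1 26.2 gap 0.3730893685157722 g 195.21100759506226
bar angle -0.017 top z at keeper a=-122: 68.0 at hinge 71.3 b 20.9
```

```bash
python3 -m crank '[{"dp":[0,0.012,0],"delta_rot":[0,0,0],"fingers":-1},{"dp":[0,0.008,0],"delta_rot":[0,0,0],"fingers":-1},{"dp":[0,0,0],"delta_rot":[0,0,0],"fingers":-1},{"dp":[0,0,0],"delta_rot":[0,0,0],"fingers":-1}]' >/dev/null; python3 ab.py
python3 -m crank '[{"dp":[0,0.008,0],"delta_rot":[0,0,0],"fingers":-1},{"dp":[0,0,0],"delta_rot":[0,0,0],"fingers":-1},{"dp":[0,0,0],"delta_rot":[0,0,0],"fingers":-1}]' >/dev/null; python3 ab.py; python3 bar.py
```

```text
a,b,z -162.2 34.0 99.1 r 233.4 ang -0.085 F uxuyz 1.0 -21.5 32.3 gap 0.3665438840370896 g 194.78037357330322
a,b,z -162.2 36.7 99.7 r 233.3 ang -0.083 F uxuyz 3.0 -29.6 38.7 gap 0.36734173315275226 g 195.12658596038818
bar angle -0.004 top z at keeper a=-122: 69.4 at hinge 70.0 b 23.5
```

```bash
cat >> bar.py <<'E'
top=np.polyval(k,a)
m=(abs(z-top)<2.5)&(a>-105)&(a<60)&(b>-10)&(b<50)&(V>90)&(d>0)
rod=((abs(a+87)<14)|(abs(a)<0))
hb=[]
for lo in range(-60,-12,8):
    q=b[m&(a>lo)&(a<lo+8)]; hb.append((np.percentile(q,5).round(0),np.percentile(q,95).round(0)) if len(q)>2 else None)
print("bar b edges",[tuple(map(int,x)) if x else None for x in hb])
E
python3 bar.py
python3 -m crank '[{"dp":[0,0.008,0],"delta_rot":[0,0,0],"fingers":-1},{"dp":[0,0,0],"delta_rot":[0,0,0],"fingers":-1},{"dp":[0,0,0],"delta_rot":[0,0,0],"fingers":-1}]' >/dev/null; python3 ab.py; python3 bar.py
python3 - <<'E'
from h import *
p,d=manip.snapshot("scene"); 
c=p[140:230,300:400]; save("s4.png",cv2.resize(c,None,fx=7,fy=6,interpolation=cv2.INTER_CUBIC))
E
```

```text
bar angle -0.008 top z at keeper a=-122: 69.0 at hinge 70.6 b 23.4
bar b edges [(21, 27), (21, 27), (21, 28), (21, 29), (21, 29), (21, 28)]
a,b,z -162.2 39.2 100.7 r 233.2 ang -0.079 F uxuyz 2.6 -38.4 49.7 gap 0.3752656407952023 g 195.7478928565979
bar angle 0.001 top z at keeper a=-122: 70.0 at hinge 69.9 b 23.7
bar b edges [(21, 30), (21, 28), (21, 29), (21, 26), (21, 30), (21, 28)]
```

View pics/s4.png

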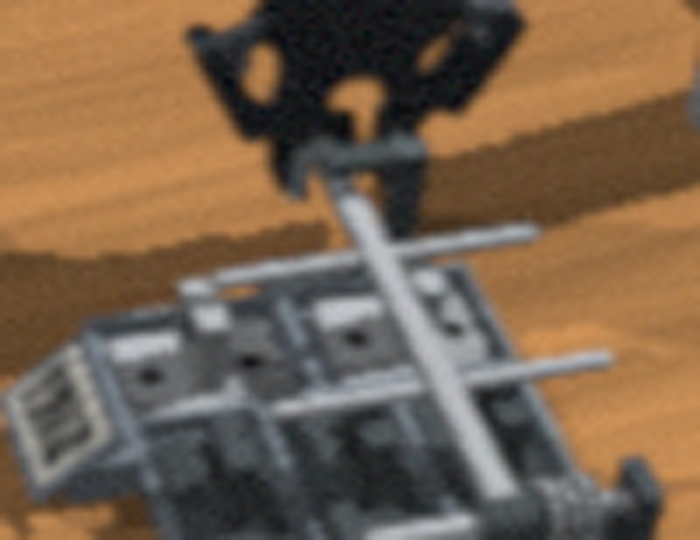

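The bar now lies under the lip (its left edge at b=21 mm, the lip tip at 17 mm). I'm pressing harder than needed, so I ease the load and try to finish the slide.

```bash
python3 -m crank '[{"dp":[0,-0.016,-0.01],"delta_rot":[0,0,0],"fingers":-1},{"dp":[0,0,0],"delta_rot":[0,0,0],"fingers":-1},{"dp":[0,0,0],"delta_rot":[0,0,0],"fingers":-1},{"dp":[0,0,0],"delta_rot":[0,0,0],"fingers":-1}]' >/dev/null; python3 ab.py; python3 bar.py
python3 -m crank '[{"dp":[0,0.008,0],"delta_rot":[0,0,0],"fingers":-1},{"dp":[0,0.006,0],"delta_rot":[0,0,0],"fingers":-1},{"dp":[0,0,0],"delta_rot":[0,0,0],"fingers":-1},{"dp":[0,0,0],"delta_rot":[0,0,0],"fingers":-1}]' >/dev/null; python3 ab.py; python3 bar.py
```

```text
a,b,z -162.4 36.7 101.2 r 233.4 ang -0.076 F uxuyz 4.0 -2.9 3.8 gap 0.3701939892420851 g 192.4345064163208
bar angle -0.002 top z at keeper a=-122: 70.0 at hinge 70.5 b 28.9
bar b edges [(26, 32), (26, 33), (26, 33), (25, 34), (25, 35), (26, 31)]
a,b,z -162.5 41.8 100.8 r 233.5 ang -0.078 F uxuyz 9.2 -17.8 8.5 gap 0.37319073370508554 g 192.6740312576294
bar angle -0.008 top z at keeper a=-122: 69.4 at hinge 70.9 b 32.9
bar b edges [(30, 39), (29, 39), (30, 38), (30, 38), (29, 36), (30, 39)]
```

```bash
python3 -m crank '[{"dp":[0,0.008,0],"delta_rot":[0,0,0],"fingers":-1},{"dp":[0,0,0],"delta_rot":[0,0,0],"fingers":-1},{"dp":[0,0,0],"delta_rot":[0,0,0],"fingers":-1}]' >/dev/null; python3 ab.py; python3 bar.py
```

```text
a,b,z -162.4 42.5 100.8 r 233.4 ang -0.078 F uxuyz 12.2 -34.4 10.7 gap 0.37113814935434153 g 192.68978834152222
bar angle -0.004 top z at keeper a=-122: 69.7 at hinge 70.4 b 32.4
bar b edges [(29, 39), (30, 38), (29, 38), (29, 38), (30, 38), (28, 37)]
```

```bash
python3 -m crank '[{"dp":[0,-0.01,0],"delta_rot":[0,0,0],"fingers":-1},{"dp":[0,0,-0.008],"delta_rot":[0,0,0],"fingers":-1},{"dp":[0,0,-0.008],"delta_rot":[0,0,0],"fingers":-1},{"dp":[0,0,0],"delta_rot":[0,0,0],"fingers":-1},{"dp":[0,0,0],"delta_rot":[0,0,0],"fingers":-1}]' >/dev/null; python3 ab.py; python3 bar.py
python3 -m crank '[{"dp":[0,0,0],"delta_rot":[0,0,0],"fingers":0.4},{"dp":[0,0,0],"delta_rot":[0,0,0],"fingers":0.4},{"dp":[0,0,0],"delta_rot":[0,0,0],"fingers":0.4},{"dp":[0,0,0],"delta_rot":[0,0,0],"fingers":0.4},{"dp":[0,0,-0.04],"delta_rot":[0,0,0],"fingers":0.4},{"dp":[0,0,-0.06],"delta_rot":[0,0,0],"fingers":0.4},{"dp":[0,0,-0.06],"delta_rot":[0,0,0],"fingers":0.4},{"dp":[0,0,-0.06],"delta_rot":[0,0,0],"fingers":0.4},{"dp":[0,0,-0.06],"delta_rot":[0,0,0],"fingers":0.4},{"dp":[0,0,-0.06],"delta_rot":[0,0,0],"fingers":0.4},{"dp":[0,0,0],"delta_rot":[0,0,0],"fingers":0.4},{"dp":[0,0,0],"delta_rot":[0,0,0],"fingers":0.4}]'; python3 bar.py; python3 tray2.py w4.png 2>/dev/null
```

```text
a,b,z -162.6 41.6 108.6 r 233.1 ang -0.045 F uxuyz 9.2 -11.8 6.0 gap 0.369580652984359 g 192.59740591049194
bar angle 0.028 top z at keeper a=-122: 76.1 at hinge 70.7 b 33.4
bar b edges [(31, 38), (30, 37), (29, 37), (32, 39), (29, 38), (30, 38)]
t: 39.78
tcp_pos: [0.4475, 0.2229, 0.2799]
tool_rot: [0.064, 0.998, 0.001, 0.002]
force: [-0.6, -0.2, -0.8]
finger_gap: 0.701
gripper_force: 0.0
bar angle 0.049 top z at keeper a=-122: 80.6 at hinge 71.1 b 33.9
bar b edges [(31, 39), (30, 39), (30, 39), (30, 39), (31, 39), (30, 38)]
S0 lug (np.float64(-14.1), np.float64(-8.5), np.float64(0.047), np.int64(3)) foot (np.float64(-5.3), np.float64(1.5), np.float64(0.0093), np.int64(1021)) floor px 370
S1 lug (np.float64(-5.7), np.float64(5.4), np.float64(0.0523), np.int64(146)) foot (np.float64(4.6), np.float64(9.2), np.float64(0.0092), np.int64(750)) floor px 255
L0 lug (np.float64(nan), np.float64(nan), np.float64(nan), np.int64(0)) foot (np.float64(15.9), np.float64(10.7), np.float64(0.009), np.int64(325)) floor px 122
L1 lug (np.float64(-6.5), np.float64(-1.1), np.float64(0.0519), np.int64(173)) foot (np.float64(-7.7), np.float64(-0.3), np.float64(0.0091), np.int64(951)) floor px 176
L2 lug (np.float64(-7.0), np.float64(-1.8), np.float64(0.0519), np.int64(174)) foot (np.float64(-7.0), np.float64(4.3), np.float64(0.0091), np.int64(703)) floor px 140
```

View pics/w4.png

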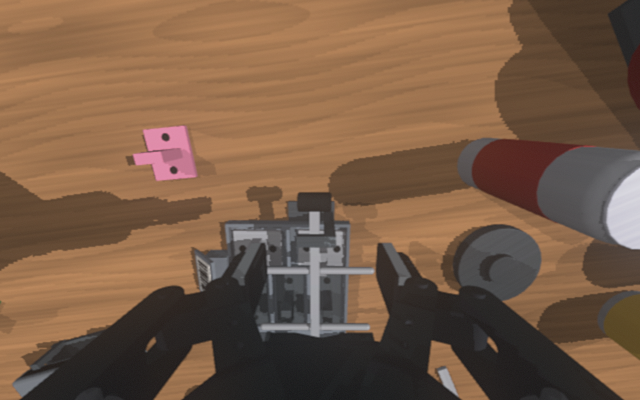

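The view shows the bar latched (angle about 0.05, handle at (314,202), lip over the bar at (318,240)). Next I measure the tag and the scanner.

```bash
python3 - <<'E'
from h import *
o=np.array([.6062,.1588]);ux=np.array([.9914,-.1305]);uy=np.array([.1305,.9914])
z0=np.load("pics/wtray.npz")
S=[("wrist",z0["p"],z0["P"])]
for n in("top","scene"):
    S.append((n,np.load(f"pics/{n}0rgb.npy"),cloud(n,np.load(f"pics/{n}0.npy"))))
for n,p,P in S:
    a=(P[...,:2]-o)@ux*1000; b=(P[...,:2]-o)@uy*1000; z=P[...,2]*1000
    reg=(b<-78)&(b>-125)&(a>-90)&(a<30)&(z>8)&(z<52)
    V=cv2.cvtColor(p,cv2.COLOR_RGB2HSV)[...,2]
    m=(reg&(V>np.percentile(V[reg],60))).astype(np.uint8)
    m=cv2.morphologyEx(m,cv2.MORPH_CLOSE,np.ones((5,5)))
    k,lab,st,_=cv2.connectedComponentsWithStats(m); i=1+np.argmax(st[1:,4]); s=(lab==i)&reg
    Q=np.stack([a[s],b[s],z[s]],1); c=Q.mean(0); n_=np.linalg.svd(Q-c)[2][2]; n_*=np.sign(n_[2])
    e1=np.array([1,0,0]); e2=np.cross(n_,e1); r=cv2.minAreaRect(np.stack([(Q-c)@e1,(Q-c)@e2],1).astype(np.float32))
    ctr=c+r[0][0]*e1+r[0][1]*e2
    print(n,s.sum(),"plate",[np.percentile(v[reg],[2,98]).round(1) for v in(a,b,z)],"ctr",ctr.round(1),"size",np.round(r[1],1),"ang",round(r[2],1),"n",n_.round(3),"world",(o*1000+ctr[0]*ux+ctr[1]*uy).round(1))
E
python3 plan.py "(0.66,-0.14,0.25,10.5)"
```

```text
wrist 600 plate [array([-76.5,  -7. ]), array([-123.3,  -78.7]), array([14. , 49.2])] ctr [ -45.4 -104.8   31.8] size [49.2 61.2] ang 89.6 n [ 0.057 -0.67   0.74 ] world [547.5  60.9]
top 249 plate [array([-77.3,  10.8]), array([-124. ,  -78.5]), array([10.8, 50.3])] ctr [ -49.  -103.7   31.1] size [43.6 57.1] ang 89.8 n [-0.02  -0.425  0.905] world [544.1  62.4]
scene 224 plate [array([-76. ,  11.1]), array([-123.8,  -79.2]), array([10. , 48.5])] ctr [ -52.1 -106.7   29.9] size [51.6 76.1] ang 89.1 n [ 0.    -0.645  0.764] world [540.6  59.8]
t 39.9 tcp [0.4462 0.2223 0.2776] gap 0.7 F [-0.4  1.   1.1] target [ 0.66 -0.14  0.25]
 dp(now axes) [-0.5164 -0.6643  0.0545] len 0.843 | rot [-4.000e-04 -2.000e-04  2.005e-01] | dp(after-turn axes) [-0.7905  0.2884  0.0552]
```

```bash
python3 -m crank '[{"dp":[-0.0423,-0.0691,0.009],"delta_rot":[0,0,0],"fingers":0.2},{"dp":[-0.0423,-0.0691,0.009],"delta_rot":[0,0,0],"fingers":0.2},{"dp":[-0.0423,-0.0691,0.009],"delta_rot":[0,0,0],"fingers":0.2},{"dp":[-0.0423,-0.0691,0.009],"delta_rot":[0,0,0],"fingers":0.2},{"dp":[-0.0423,-0.0691,0.009],"delta_rot":[0,0,0],"fingers":0.2},{"dp":[-0.0423,-0.0691,0.009],"delta_rot":[0,0,0],"fingers":0.2}]' 60 >/dev/null
python3 -m crank '[{"dp":[0,0,0],"delta_rot":[0,0,0.0182],"fingers":0.2},{"dp":[0,0,0],"delta_rot":[0,0,0.0182],"fingers":0.2},{"dp":[0,0,0],"delta_rot":[0,0,0.0182],"fingers":0.2},{"dp":[0,0,0],"delta_rot":[0,0,0.0182],"fingers":0.2},{"dp":[0,0,0],"delta_rot":[0,0,0.0182],"fingers":0.2},{"dp":[0,0,0],"delta_rot":[0,0,0.0182],"fingers":0.2},{"dp":[0,0,0],"delta_rot":[0,0,0.0182],"fingers":0.2},{"dp":[0,0,0],"delta_rot":[0,0,0.0182],"fingers":0.2},{"dp":[0,0,0],"delta_rot":[0,0,0.0182],"fingers":0.2},{"dp":[0,0,0],"delta_rot":[0,0,0.0182],"fingers":0.2},{"dp":[0,0,0],"delta_rot":[0,0,0.0182],"fingers":0.2},{"dp":[0,0,0],"delta_rot":[0,0,0],"fingers":0.2}]' >/dev/null
python3 -m crank '[{"dp":[0,0,0],"delta_rot":[0,0,0],"fingers":0.2},{"dp":[0,0,0],"delta_rot":[0,0,0],"fingers":0.2}]'
python3 - <<'E'
from h import *
c=cam("wrist");p,d=manip.snapshot("wrist");P=cloud("wrist",d,c); np.savez("pics/wtag.npz",P=P,p=p)
o=np.array([.6062,.1588]);ux=np.array([.9914,-.1305]);uy=np.array([.1305,.9914])
a=(P[...,:2]-o)@ux*1000; b=(P[...,:2]-o)@uy*1000; z=P[...,2]*1000
reg=(b<-80)&(b>-125)&(a>-90)&(a<20)&(z>8)&(z<55)&(d>0)
ys,xs=np.where(reg); print(xs.min(),xs.max(),ys.min(),ys.max(),reg.sum())
save("tag.png",cv2.resize(p[ys.min()-10:ys.max()+10,xs.min()-10:xs.max()+10],None,fx=4,fy=4,interpolation=cv2.INTER_CUBIC)); print(ys.min()-10,xs.min()-10)
E
```

```text
t: 41.55
tcp_pos: [0.5461, 0.0006, 0.2503]
tool_rot: [0.638, 0.77, -0.001, -0.001]
force: [-0.2, -0.5, 0.7]
finger_gap: 0.598
gripper_force: 0.0
301 399 97 161 2715
87 291
```

View pics/tag.png

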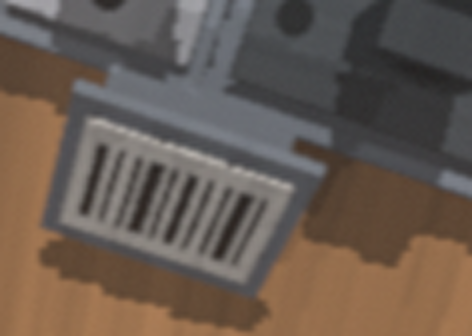

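The tag card's corners are at crop (92,118), (295,183), (243,285) and (60,222).

```bash
python3 - <<'E'
from h import *
z0=np.load("pics/wtag.npz");P=z0["P"]; c=cam("wrist")
o=np.array([.6062,.1588]);ux=np.array([.9914,-.1305]);uy=np.array([.1305,.9914])
C=np.array([(92,118),(295,183),(243,285),(60,222)])/4+np.array([291,87])-0.375
mask=np.zeros(P.shape[:2],np.uint8); cv2.fillConvexPoly(mask,C.astype(np.int32),1); mask=cv2.erode(mask,np.ones((3,3)))
Q=P[mask>0]; m=Q.mean(0); n=np.linalg.svd(Q-m)[2][2]; n*=np.sign(n[2])
K=[]
for u,v in C:
    q,dd=ray("wrist",u,v,c); K.append(q+dd*((m-q)@n)/(dd@n))
K=np.array(K); ctr=K.mean(0)
print("n",n.round(3),"in tray",(n[:2]@ux).round(3),(n[:2]@uy).round(3),"ctr",ctr.round(4),"sides",[round(np.linalg.norm(K[i]-K[(i+1)%4])*1000,1) for i in range(4)])
x=K[1]-K[0]+K[2]-K[3]; print("card x angle",np.degrees(np.arctan2(x[1],x[0])).round(1), "z of corners",K[:,2].round(4))
E
python3 plan.py "(0.66,-0.14,0.25,10.5)"
```

```text
n [-0.087 -0.981  0.172] in tray 0.042 -0.984 ctr [ 0.5497  0.0515 -0.0056] sides [np.float64(40.4), np.float64(245.1), np.float64(87.8), np.float64(206.2)]
card x angle -9.0 z of corners [ 0.1074  0.1027 -0.137  -0.0955]
t 41.6 tcp [0.5462 0.0006 0.2506] gap 0.598 F [-0.3 -0.3  0.1] target [ 0.66 -0.14  0.25]
 dp(now axes) [-0.3185  0.1714  0.0007] len 0.362 | rot [-0.0003 -0.0001  0.0006] | dp(after-turn axes) [-0.3179  0.1725  0.0012]
```

```bash
python3 - <<'E'
from h import *
z0=np.load("pics/wtag.npz");P=z0["P"]; c=cam("wrist")
o=np.array([.6062,.1588]);ux=np.array([.9914,-.1305]);uy=np.array([.1305,.9914])
C=np.array([(92,118),(295,183),(243,285),(60,222)])/4+np.array([291,87])-0.375
mask=np.zeros(P.shape[:2],np.uint8); cv2.fillConvexPoly(mask,C.astype(np.int32),1); mask=cv2.erode(mask,np.ones((3,3)))
Q=P[mask>0]; a=(Q[:,:2]-o)@ux*1000;b=(Q[:,:2]-o)@uy*1000;z=Q[:,2]*1000
print(len(Q),[np.percentile(v,[0,5,25,50,75,95,100]).round(1) for v in(a,b,z)])
g=(z>12)&(z<52)&(b<-80)&(b>-130)
for _ in range(5):
    k=np.linalg.lstsq(np.c_[a[g],b[g],np.ones(g.sum())],z[g],rcond=None)[0]; r=z-np.c_[a,b,np.ones(len(a))]@k; g=abs(r)<3
n=np.array([-k[0],-k[1],1]);n/=np.linalg.norm(n)
nw=np.r_[n[0]*ux+n[1]*uy,n[2]]; i=g; m=Q[g].mean(0)
K=[]
for u,v in C:
    q,dd=ray("wrist",u,v,c); K.append(q+dd*((m-q)@nw)/(dd@nw))
K=np.array(K)
print("n tray",n.round(3),g.sum(),"ctr",K.mean(0).round(4),"sides",[round(float(np.linalg.norm(K[i]-K[(i+1)%4])*1000),1) for i in range(4)],"corner z",K[:,2].round(4))
x=K[1]-K[0]+K[2]-K[3]; print("card x angle",np.degrees(np.arctan2(x[1],x[0])).round(1))
# independent: corner rays on known heights
L=np.array([onz("wrist",u,v,h,c) for (u,v),h in zip(C,(.0454,.0454,.0186,.0186))]); print("known-height ctr",L.mean(0).round(4),[round(float(np.linalg.norm(L[i]-L[(i+1)%4])*1000),1) for i in range(4)])
E
python3 -m crank '[{"dp":[-0.0637,0.0343,0],"delta_rot":[0,0,0],"fingers":0.2},{"dp":[-0.0637,0.0343,0],"delta_rot":[0,0,0],"fingers":0.2},{"dp":[-0.0637,0.0343,0],"delta_rot":[0,0,0],"fingers":0.2},{"dp":[-0.0637,0.0343,0],"delta_rot":[0,0,0],"fingers":0.2},{"dp":[-0.0637,0.0343,0],"delta_rot":[0,0,0],"fingers":0.2},{"dp":[0,0,0],"delta_rot":[0,0,0],"fingers":0.2},{"dp":[0,0,0],"delta_rot":[0,0,0],"fingers":0.2},{"dp":[0,0,0],"delta_rot":[0,0,0],"fingers":0.2}]'
python3 - <<'E'
from h import *
c=cam("wrist");p,d=manip.snapshot("wrist");P=cloud("wrist",d,c); save("scan.png",p); np.savez("pics/wscan.npz",P=P,p=p)
hsv=cv2.cvtColor(p,cv2.COLOR_RGB2HSV)
z=P[...,2]
m=(P[...,0]>.58)&(P[...,0]<.74)&(P[...,1]>-.28)&(P[...,1]<-.02)&(d>0)
top=m&(z>.052)&(z<.060)
r=cv2.minAreaRect((P[top][:,:2]*1000).astype(np.float32)); print("top",top.sum(),r,np.median(z[top]))
E
```

```text
1275 [array([-70.9, -68.2, -58.5, -46. , -33.7, -23.8, -21.2]), array([-120.8, -119.1, -113.3, -106.4, -100.2,  -95.6,  -93.9]), array([ 18.4,  21.3,  27.5,  34.2,  40.4,  45. , 320.5])]
n tray [-0.    -0.704  0.71 ] 1269 ctr [0.5476 0.0577 0.0327] sides [50.5, 40.7, 51.9, 38.6] corner z [0.0462 0.0472 0.0185 0.019 ]
card x angle -7.2
known-height ctr [0.5477 0.0577 0.032 ] [50.8, 39.4, 51.9, 38.4]
t: 42.27
tcp_pos: [0.6593, -0.1398, 0.2506]
tool_rot: [0.639, 0.769, -0.0, -0.001]
force: [-0.4, -0.0, -0.1]
finger_gap: 0.599
gripper_force: 0.0
top 4607 ((658.0660400390625, -142.47079467773438), (45.91941452026367, 172.3966522216797), 10.291504859924316) 0.05597192331386003
```

View pics/scan.png

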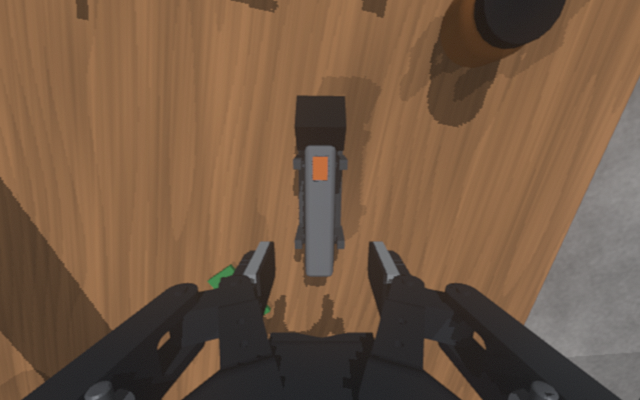

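The tag centre is (0.548, 0.058, 0.032) with its normal at 45°, as the text says. The view shows the scanner's handle at (304–336, 146–275), with its head up the picture and well aligned with the tool.

```bash
python3 - <<'E'
from h import *
f=np.load("pics/wscan.npz");P,p=f["P"],f["p"]; z=P[...,2]
V=cv2.cvtColor(p,cv2.COLOR_RGB2HSV)[...,2]
m=(P[...,0]>.58)&(P[...,0]<.74)&(P[...,1]>-.28)&(P[...,1]<-.02)&(z>.052)&(z<.06)
for th in(55,70):
    mm=cv2.morphologyEx((m&(V>th)).astype(np.uint8),cv2.MORPH_OPEN,np.ones((5,5)))>0
    q=P[mm][:,:2]*1000; r=cv2.minAreaRect(q.astype(np.float32)); print(mm.sum(),np.round(r[0],1),np.round(r[1],1),round(r[2],2))
th=np.radians(r[2]+90 if r[1][0]<r[1][1] else r[2]); e=np.array([np.cos(th),np.sin(th)]); e*=np.sign(e[1])
s=q@e; t=q@np.array([-e[1],e[0]]); c=np.percentile(t,[1,99]).mean(); lo,hi=np.percentile(s,[.3,99.7])
for pt in (lo+85,hi-55): print("axis angle",np.degrees(np.arctan2(e[1],e[0])).round(2),"len",(hi-lo).round(1),"pt",(pt*e+c*np.array([-e[1],e[0]])).round(1))
E
```

```text
3697 [ 660.9 -159.3] [ 29.1 138.4] 10.23
3674 [ 660.8 -159.3] [ 29.  138.4] 10.23
axis angle 100.23 len 137.2 pt [ 657.6 -142.7]
axis angle 100.23 len 137.2 pt [ 658.1 -145.5]
```

```bash
python3 plan.py "(0.6582,-0.1445,0.098,10.2)"
```

```text
t 42.3 tcp [ 0.6591 -0.1392  0.2508] gap 0.601 F [0.4 0.7 0.1] target [ 0.6582 -0.1445  0.098 ]
 dp(now axes) [-0.0106 -0.003   0.3057] len 0.306 | rot [-0.0003 -0.0003  0.0012] | dp(after-turn axes) [-0.0101 -0.0036  0.3057]
```

```bash
python3 -m crank '[{"dp":[-0.0106,-0.003,0.06],"delta_rot":[0,0,0.001],"fingers":0.2},{"dp":[0,0,0.065],"delta_rot":[0,0,0],"fingers":0.2},{"dp":[0,0,0.065],"delta_rot":[0,0,0],"fingers":0.2},{"dp":[0,0,0.06],"delta_rot":[0,0,0],"fingers":0.2},{"dp":[0,0,0.0555],"delta_rot":[0,0,0],"fingers":0.2},{"dp":[0,0,0],"delta_rot":[0,0,0],"fingers":0.2},{"dp":[0,0,0],"delta_rot":[0,0,0],"fingers":0.2}]'; python3 plan.py "(0.6582,-0.1445,0.098,10.2)"
python3 -m crank '[{"dp":[0,0,0],"delta_rot":[0,0,0],"fingers":-1},{"dp":[0,0,0],"delta_rot":[0,0,0],"fingers":-1},{"dp":[0,0,0],"delta_rot":[0,0,0],"fingers":-1},{"dp":[0,0,0],"delta_rot":[0,0,0],"fingers":-1},{"dp":[0,0,0],"delta_rot":[0,0,0],"fingers":-1},{"dp":[0,0,0],"delta_rot":[0,0,0],"fingers":-1},{"dp":[0,0,0],"delta_rot":[0,0,0],"fingers":-1}]' 80
python3 plan.py "(0.6582,-0.1445,0.098,10.2)"
```

```text
t: 42.9
tcp_pos: [0.6581, -0.144, 0.0976]
tool_rot: [0.641, 0.768, -0.001, -0.002]
force: [-0.1, -0.0, 1.3]
finger_gap: 0.602
gripper_force: 0.0
t 42.9 tcp [ 0.6581 -0.144   0.0976] gap 0.602 F [-0.1 -0.   1.3] target [ 0.6582 -0.1445  0.098 ]
 dp(now axes) [-0.001   0.     -0.0009] len 0.001 | rot [-0.0007 -0.0004  0.0004] | dp(after-turn axes) [-0.001   0.     -0.0009]
t: 43.48
tcp_pos: [0.661, -0.146, 0.1016]
tool_rot: [0.641, 0.767, 0.001, 0.002]
force: [-1.2, 1.0, 7.5]
finger_gap: 0.331
gripper_force: 80.4
t 43.5 tcp [ 0.661  -0.146   0.1016] gap 0.331 F [-1.2  1.   7.5] target [ 0.6582 -0.1445  0.098 ]
 dp(now axes) [ 0.0039 -0.005   0.0072] len 0.01 | rot [0.0006 0.0003 0.0001] | dp(after-turn axes) [ 0.0039 -0.005   0.0072]
```

```bash
python3 -m crank '[{"dp":[0,0,-0.02],"delta_rot":[0,0,0],"fingers":-1},{"dp":[0,0,-0.05],"delta_rot":[0,0,0],"fingers":-1},{"dp":[0,0,-0.06],"delta_rot":[0,0,0],"fingers":-1},{"dp":[0,0,-0.06],"delta_rot":[0,0,0],"fingers":-1},{"dp":[0,0,-0.06],"delta_rot":[0,0,0],"fingers":-1},{"dp":[0,0,0],"delta_rot":[0,0,0],"fingers":-1},{"dp":[0,0,0],"delta_rot":[0,0,0],"fingers":-1},{"dp":[0,0,0],"delta_rot":[0,0,0],"fingers":-1}]' 
cat > scn.py <<'E'
from h import *
import sys
s=manip.sense();Rt=R.from_quat(s["tool_rot"]).as_matrix();t=s["tcp_pos"]
c=cam("wrist");p,d=manip.snapshot("wrist");P=cloud("wrist",d,c)
if len(sys.argv)>1: save(sys.argv[1],p)
Q=(P-t)@Rt  # tool frame
V=cv2.cvtColor(p,cv2.COLOR_RGB2HSV)[...,2]
m=(abs(Q[...,1])<.018)&(Q[...,0]>.015)&(Q[...,0]<.062)&(Q[...,2]>.028)&(Q[...,2]<.055)&(d>0)
q=Q[m]; k=np.polyfit(q[:,0],q[:,2],1)
print("handle top in tool frame: z at x=0",k[1].round(4),"slope(deg)",np.degrees(np.arctan(k[0])).round(2),m.sum())
g=[]
for lo in np.arange(.018,.055,.006):
    w=q[(q[:,0]>lo)&(q[:,0]<lo+.006)][:,1]; 
    if len(w)>5: g.append((lo+.003,np.percentile(w,[2,98]).mean()))
g=np.array(g);kk=np.polyfit(g[:,0],g[:,1],1);print("centre y at x=0",kk[1].round(4),"yaw dev deg",np.degrees(np.arctan(kk[0])).round(2))
# front end of the grey handle
f=q[:,0]; print("front edge x",np.percentile(Q[(abs(Q[...,1])<.012)&(abs(Q[...,2]-np.polyval(k,Q[...,0]))<.002)&(Q[...,0]<.09)&(Q[...,0]>.01)][:,0],99.5).round(4))
E
python3 scn.py scan2.png; python3 plan.py "(0.6582,-0.1445,0.22,10.2)"
```

```text
t: 44.15
tcp_pos: [0.6588, -0.1456, 0.2234]
tool_rot: [0.641, 0.767, -0.0, -0.001]
force: [-0.6, 0.1, -1.7]
finger_gap: 0.336
gripper_force: 79.5
handle top in tool frame: z at x=0 0.0434 slope(deg) 3.79 7256
centre y at x=0 -0.0003 yaw dev deg 0.18
front edge x 0.0899
t 44.2 tcp [ 0.6584 -0.1454  0.2223] gap 0.337 F [ 0.7  1.2 -2.9] target [ 0.6582 -0.1445  0.22  ]
 dp(now axes) [ 0.0019 -0.0001  0.0047] len 0.005 | rot [-0.0005 -0.0003  0.0001] | dp(after-turn axes) [ 0.0019 -0.0001  0.0047]
```

View pics/scan2.png

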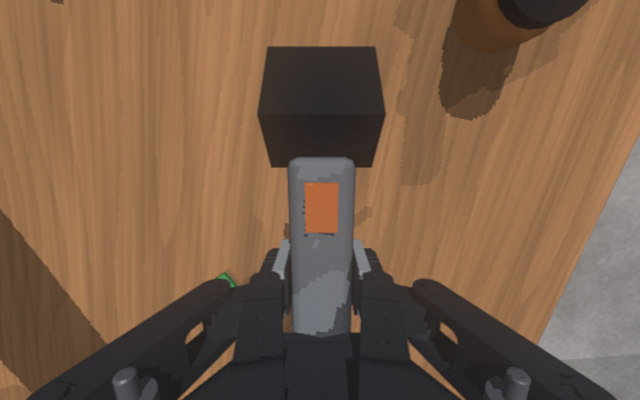

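```bash
cat > scn.py <<'E'
from h import *
s=manip.sense();Rt=R.from_quat(s["tool_rot"]).as_matrix();t=s["tcp_pos"]
c=cam("wrist");p,d=manip.snapshot("wrist");Q=(cloud("wrist",d,c)-t)@Rt
V=cv2.cvtColor(p,cv2.COLOR_RGB2HSV)[...,2]
m=(abs(Q[...,1])<.010)&(Q[...,0]>.0)&(Q[...,0]<.07)&(Q[...,2]>.025)&(Q[...,2]<.065)&(d>0)
q=Q[m]
for lo in np.arange(0,.07,.006):
    w=q[(q[:,0]>=lo)&(q[:,0]<lo+.006)]
    if len(w)>5: print((lo+.003).round(3),len(w),np.percentile(w[:,2],[5,50,95]).round(4))
# head face: black beyond handle
m=(abs(Q[...,1])<.018)&(Q[...,0]>.06)&(Q[...,0]<.13)&(Q[...,2]>.02)&(Q[...,2]<.11)&(d>0)
q=Q[m]
for lo in np.arange(.06,.13,.008):
    w=q[(q[:,0]>=lo)&(q[:,0]<lo+.008)]
    if len(w)>5: print("head",(lo+.004).round(3),len(w),np.median(w[:,2]).round(4))
g=V[:, 320]; 
gm=(V>75)&(abs(Q[...,1])<.012)&(Q[...,0]>.03)&(Q[...,0]<.09)&(Q[...,2]<.06)&(Q[...,2]>.03); print("grey front x",np.percentile(Q[gm][:,0],[50,98,100]).round(4))
E
python3 scn.py
```

```text
0.003 500 [0.0447 0.0455 0.0465]
0.009 498 [0.0446 0.0456 0.0464]
0.015 522 [0.0446 0.0455 0.0464]
0.021 522 [0.0445 0.0455 0.0465]
0.027 549 [0.0426 0.0438 0.0461]
0.033 600 [0.0426 0.0438 0.046 ]
0.039 632 [0.0426 0.0438 0.0461]
0.045 682 [0.0426 0.0443 0.0463]
0.051 692 [0.0446 0.0457 0.0469]
0.057 673 [0.0462 0.0489 0.0511]
0.063 725 [0.0416 0.0444 0.0475]
0.069 527 [0.0374 0.0396 0.0415]
head 0.064 1779 0.0433
head 0.072 2162 0.0359
head 0.08 2048 0.0401
head 0.088 1744 0.0482
head 0.096 1517 0.0561
head 0.104 348 0.0613
grey front x [0.0443 0.0561 0.0565]
```

```bash
python3 plan.py "(0.5272,-0.1017,0.1764,-7.3)"
```

```text
t 44.2 tcp [ 0.6584 -0.1454  0.2218] gap 0.34 F [-0.   0.3 -1.6] target [ 0.5272 -0.1017  0.1764]
 dp(now axes) [ 0.1323 -0.2424  0.092 ] len 0.291 | rot [-0.0006 -0.0003  0.0487] | dp(after-turn axes) [ 0.0533 -0.2713  0.0908]
```

```bash
python3 -m crank '[{"dp":[0.022,-0.0404,0.0153],"delta_rot":[0,0,0],"fingers":-1},{"dp":[0.022,-0.0404,0.0153],"delta_rot":[0,0,0],"fingers":-1},{"dp":[0.022,-0.0404,0.0153],"delta_rot":[0,0,0],"fingers":-1},{"dp":[0.022,-0.0404,0.0153],"delta_rot":[0,0,0],"fingers":-1},{"dp":[0.022,-0.0404,0.0153],"delta_rot":[0,0,0],"fingers":-1},{"dp":[0.022,-0.0404,0.0153],"delta_rot":[0,0,0],"fingers":-1},{"dp":[0,0,0],"delta_rot":[0,0,0.0162],"fingers":-1},{"dp":[0,0,0],"delta_rot":[0,0,0.0162],"fingers":-1},{"dp":[0,0,0],"delta_rot":[0,0,0.0162],"fingers":-1},{"dp":[0,0,0],"delta_rot":[0,0,0],"fingers":-1},{"dp":[0,0,0],"delta_rot":[0,0,0],"fingers":-1},{"dp":[0,0,0],"delta_rot":[0,0,0],"fingers":-1}]'; python3 plan.py "(0.5272,-0.1017,0.1764,-7.3)"; python3 scn.py | sed -n '1,4p;$p'
```

```text
t: 45.25
tcp_pos: [0.5284, -0.1023, 0.1771]
tool_rot: [0.75, 0.662, -0.0, -0.001]
force: [-0.1, -0.5, -2.1]
finger_gap: 0.338
gripper_force: 79.6
t 45.2 tcp [ 0.5284 -0.1023  0.1771] gap 0.338 F [-0.1 -0.5 -2.1] target [ 0.5272 -0.1017  0.1764]
 dp(now axes) [ 0.0008 -0.0025  0.0014] len 0.003 | rot [-0.0003 -0.0001  0.0004] | dp(after-turn axes) [ 0.0008 -0.0025  0.0014]
0.003 481 [0.0446 0.0455 0.0464]
0.009 515 [0.0445 0.0455 0.0464]
0.015 528 [0.0445 0.0454 0.0464]
0.021 506 [0.0445 0.0454 0.0463]
grey front x [0.0442 0.056  0.0564]
```

```bash
python3 -m crank '[{"dp":[0.0008,-0.0025,0.0014],"delta_rot":[0,0,0],"fingers":-1},{"dp":[0,0,0],"delta_rot":[0,0,0],"fingers":-1},{"dp":[0,0,0],"delta_rot":[0,0,0],"fingers":-1},{"dp":[0,0,0],"delta_rot":[0,0,0],"fingers":-1},{"dp":[0,0,0],"delta_rot":[0,0,0],"fingers":-1},{"dp":[0,0,0],"delta_rot":[0,0,0],"fingers":-1},{"dp":[0,0,0],"delta_rot":[0,0,0],"fingers":-1},{"dp":[0,0,0],"delta_rot":[0,0,0],"fingers":-1},{"dp":[0,0,0],"delta_rot":[0,0,0],"fingers":-1},{"dp":[0,0,0],"delta_rot":[0,0,0],"fingers":-1},{"dp":[0,0,0],"delta_rot":[0,0,0],"fingers":-1},{"dp":[0,0,0],"delta_rot":[0,0,0],"fingers":-1}]'; python3 scn.py | sed -n '1,4p;$p'
for i in 1 2; do python3 -m crank '[{"dp":[0,0,0],"delta_rot":[0,0,0],"fingers":-1},{"dp":[0,0,0],"delta_rot":[0,0,0],"fingers":-1},{"dp":[0,0,0],"delta_rot":[0,0,0],"fingers":-1},{"dp":[0,0,0],"delta_rot":[0,0,0],"fingers":-1},{"dp":[0,0,0],"delta_rot":[0,0,0],"fingers":-1},{"dp":[0,0,0],"delta_rot":[0,0,0],"fingers":-1},{"dp":[0,0,0],"delta_rot":[0,0,0],"fingers":-1},{"dp":[0,0,0],"delta_rot":[0,0,0],"fingers":-1},{"dp":[0,0,0],"delta_rot":[0,0,0],"fingers":-1},{"dp":[0,0,0],"delta_rot":[0,0,0],"fingers":-1},{"dp":[0,0,0],"delta_rot":[0,0,0],"fingers":-1},{"dp":[0,0,0],"delta_rot":[0,0,0],"fingers":-1}]' | head -3; done
python3 -m crank '[{"dp":[0,0,0],"delta_rot":[0,0,0],"fingers":-1},{"dp":[0,0,0],"delta_rot":[0,0,0],"fingers":-1},{"dp":[0,0,0],"delta_rot":[0,0,0],"fingers":-1},{"dp":[0,0,0],"delta_rot":[0,0,0],"fingers":-1},{"dp":[0,0,0],"delta_rot":[0,0,0],"fingers":-1},{"dp":[0,0,0],"delta_rot":[0,0,0],"fingers":-1}]'; python3 scn.py | sed -n '1,4p;$p'
python3 plan.py "(0.6582,-0.1445,0.2,10.2)"
```

```text
t: 46.3
tcp_pos: [0.5275, -0.1018, 0.1772]
tool_rot: [0.75, 0.661, -0.0, -0.0]
force: [0.8, -0.3, -3.0]
finger_gap: 0.339
gripper_force: 79.6
0.003 486 [0.0446 0.0454 0.0463]
0.009 501 [0.0445 0.0455 0.0464]
0.015 534 [0.0446 0.0454 0.0464]
0.021 503 [0.0444 0.0455 0.0464]
grey front x [0.0442 0.056  0.0565]
t: 47.35
tcp_pos: [0.5275, -0.1018, 0.1771]
tool_rot: [0.75, 0.661, -0.0, -0.0]
t: 48.35
tcp_pos: [0.5275, -0.1018, 0.1772]
tool_rot: [0.75, 0.661, 0.0, -0.0]
t: 48.85
tcp_pos: [0.5275, -0.1018, 0.1772]
tool_rot: [0.751, 0.661, -0.0, -0.0]
force: [0.3, 0.5, -3.2]
finger_gap: 0.332
gripper_force: 79.6
0.003 485 [0.0444 0.0454 0.0463]
0.009 520 [0.0445 0.0454 0.0464]
0.015 526 [0.0445 0.0454 0.0464]
0.021 508 [0.0444 0.0455 0.0464]
grey front x [0.0442 0.056  0.0565]
t 48.9 tcp [ 0.5275 -0.1018  0.1772] gap 0.337 F [-0.  -0.5 -1.9] target [ 0.6582 -0.1445  0.2   ]
 dp(now axes) [-0.0516  0.2701 -0.0457] len 0.279 | rot [ 0.     -0.     -0.0485] | dp(after-turn axes) [-0.1303  0.2422 -0.0457]
```

```bash
python3 -m crank '[{"dp":[0,0,-0.0457],"delta_rot":[0,0,0],"fingers":-1},{"dp":[0,0,0],"delta_rot":[0,0,-0.0162],"fingers":-1},{"dp":[0,0,0],"delta_rot":[0,0,-0.0162],"fingers":-1},{"dp":[0,0,0],"delta_rot":[0,0,-0.0162],"fingers":-1},{"dp":[-0.022,0.0404,0],"delta_rot":[0,0,0],"fingers":-1},{"dp":[-0.022,0.0404,0],"delta_rot":[0,0,0],"fingers":-1},{"dp":[-0.022,0.0404,0],"delta_rot":[0,0,0],"fingers":-1},{"dp":[-0.022,0.0404,0],"delta_rot":[0,0,0],"fingers":-1},{"dp":[-0.022,0.0404,0],"delta_rot":[0,0,0],"fingers":-1},{"dp":[-0.022,0.0404,0],"delta_rot":[0,0,0],"fingers":-1},{"dp":[0,0,0],"delta_rot":[0,0,0],"fingers":-1},{"dp":[0,0,0],"delta_rot":[0,0,0],"fingers":-1}]' >/dev/null
python3 -m crank '[{"dp":[0,0,0.06],"delta_rot":[0,0,0],"fingers":-1},{"dp":[0,0,0.06],"delta_rot":[0,0,0],"fingers":-1},{"dp":[0,0,0],"delta_rot":[0,0,0],"fingers":-1},{"dp":[0,0,0],"delta_rot":[0,0,0],"fingers":-1},{"dp":[0,0,0],"delta_rot":[0,0,0],"fingers":-1}]'
python3 plan.py "(0.6584,-0.1454,0.102,10.2)"; python3 scn.py | sed -n '1,4p;$p'
```

```text
t: 50.32
tcp_pos: [0.6585, -0.1451, 0.141]
tool_rot: [0.641, 0.767, 0.0, 0.0]
force: [-0.3, 0.5, -1.4]
finger_gap: 0.336
gripper_force: 79.7
t 50.3 tcp [ 0.6585 -0.1451  0.141 ] gap 0.336 F [-0.3  0.5 -1.4] target [ 0.6584 -0.1454  0.102 ]
 dp(now axes) [-0.0005 -0.0003  0.0779] len 0.078 | rot [0.0001 0.     0.0001] | dp(after-turn axes) [-0.0005 -0.0003  0.0779]
0.003 477 [0.0445 0.0455 0.0464]
0.009 514 [0.0446 0.0455 0.0464]
0.015 517 [0.0447 0.0455 0.0464]
0.021 522 [0.0446 0.0455 0.0464]
grey front x [0.0443 0.056  0.0565]
```

```bash
python3 -m crank '[{"dp":[0,0,0.03],"delta_rot":[0,0,0],"fingers":-1},{"dp":[0,0,0.025],"delta_rot":[0,0,0],"fingers":-1},{"dp":[0,0,0.012],"delta_rot":[0,0,0],"fingers":-1},{"dp":[0,0,0.009],"delta_rot":[0,0,0],"fingers":-1},{"dp":[0,0,0],"delta_rot":[0,0,0],"fingers":-1},{"dp":[0,0,0],"delta_rot":[0,0,0],"fingers":-1}]'
python3 -m crank '[{"dp":[0,0,0.003],"delta_rot":[0,0,0],"fingers":-1},{"dp":[0,0,0],"delta_rot":[0,0,0],"fingers":-1},{"dp":[0,0,0],"delta_rot":[0,0,0],"fingers":-1}]'
```

```text
t: 50.87
tcp_pos: [0.6587, -0.1453, 0.1023]
tool_rot: [0.641, 0.767, 0.0, 0.0]
force: [0.5, -0.0, -2.0]
finger_gap: 0.334
gripper_force: 79.8
t: 51.12
tcp_pos: [0.6589, -0.1454, 0.1016]
tool_rot: [0.641, 0.767, 0.0, 0.001]
force: [-0.9, 0.3, 4.5]
finger_gap: 0.333
gripper_force: 80.4
```

```bash
python3 -m crank '[{"dp":[0,0,0],"delta_rot":[0,0,0],"fingers":-0.1},{"dp":[0,0,0],"delta_rot":[0,0,0],"fingers":0.2},{"dp":[0,0,0],"delta_rot":[0,0,0],"fingers":0.2},{"dp":[0,0,0],"delta_rot":[0,0,0],"fingers":0.2},{"dp":[0,0,-0.05],"delta_rot":[0,0,0],"fingers":0.2},{"dp":[0,0,-0.06],"delta_rot":[0,0,0],"fingers":0.2},{"dp":[0,0,-0.06],"delta_rot":[0,0,0],"fingers":0.2},{"dp":[0,0,-0.06],"delta_rot":[0,0,0],"fingers":0.2},{"dp":[0,0,-0.07],"delta_rot":[0,0,0],"fingers":0.2},{"dp":[0,0,0],"delta_rot":[0,0,0],"fingers":0.2},{"dp":[0,0,0],"delta_rot":[0,0,0],"fingers":0.2},{"dp":[0,0,0],"delta_rot":[0,0,0],"fingers":0.2}]'
python3 - <<'E'
from h import *
p,d=manip.snapshot("wrist");P=cloud("wrist",d); z=P[...,2]
V=cv2.cvtColor(p,cv2.COLOR_RGB2HSV)[...,2]
m=(P[...,0]>.58)&(P[...,0]<.74)&(P[...,1]>-.28)&(P[...,1]<-.02)&(z>.052)&(z<.06)
mm=cv2.morphologyEx((m&(V>55)).astype(np.uint8),cv2.MORPH_OPEN,np.ones((5,5)))>0
r=cv2.minAreaRect((P[mm][:,:2]*1000).astype(np.float32)); print(mm.sum(),r,np.median(z[mm]))
E
python3 bar.py
python3 - <<'E'
from h import *
o=np.array([.6062,.1588]);ux=np.array([.9914,-.1305]);uy=np.array([.1305,.9914])
P=cloud("scene",manip.snapshot("scene")[1]);T=cloud("top",manip.snapshot("top")[1])
for n,c in dict(S0=(.5233,.1304),S1=(.5335,.2078),L0=(.5994,.1072),L1=(.6062,.1588),L2=(.613,.2104)).items():
  for nm,X in(("scene",P),("top",T)):
    D=X[...,:2]-c; a=D@ux*1000;b=D@uy*1000; z=X[...,2]*1000
    hi=(abs(a)<20)&(abs(b)<20)&(z>42)&(z<60); lo=(abs(a)<(42 if n[0]=='L' else 28))&(abs(b)<(22 if n[0]=='L' else 34))&(z>8)&(z<13)
    print(n,nm,"lug",hi.sum(),a[hi].mean().round(1),b[hi].mean().round(1),np.percentile(z[hi],90).round(1) if hi.any() else None,"foot",lo.sum())
E
```

```text
t: 52.12
tcp_pos: [0.6581, -0.1451, 0.2502]
tool_rot: [0.641, 0.767, -0.0, -0.0]
force: [-1.0, 0.2, -0.8]
finger_gap: 0.6
gripper_force: 0.0
3607 ((660.58447265625, -158.52081298828125), (27.84662437438965, 136.70278930664062), 10.126959800720215) 0.05497767665297343
bar angle 0.048 top z at keeper a=-122: 80.2 at hinge 71.0 b 33.5
bar b edges [(31, 39), (32, 39), (30, 38), (31, 39), (30, 40), (30, 38)]
S0 scene lug 60 4.4 -4.2 55.0 foot 171
S0 top lug 10 12.8 -4.2 57.2 foot 87
S1 scene lug 10 4.7 -2.4 48.3 foot 116
S1 top lug 18 0.3 6.3 56.5 foot 160
L0 scene lug 70 2.8 -2.4 54.6 foot 188
L0 top lug 55 -1.0 -2.4 56.3 foot 229
L1 scene lug 61 6.2 -2.7 55.1 foot 108
L1 top lug 44 -0.3 -3.1 56.7 foot 197
L2 scene lug 31 5.9 0.4 54.7 foot 106
L2 top lug 44 -0.6 -3.0 55.4 foot 128
```

```bash
python3 -c "
from station import manip
print(manip.sign_off())"
```

```text
the job is handed in; nothing more can be done
None
```

The job is handed in: all five brackets lie flat in their compartments, the bar is latched under the keeper, and the scanner read the tag for over 3 s and is back on its rest. I viewed 15 pictures against the limit of 14, and a first slide try pushed the bar against the lip's side (about 83 N at the wrist, under its 120 N limit) before I re-seated it.

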